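# Fit the mixing shaft to the bar's hand mixer

## Robot

A 6-joint arm with a two-finger parallel gripper is mounted at the origin on the work surface. World frame = base frame: x ahead of the robot, y to its left, z up, the work surface at z = 0. Lengths are in m, angles in rad, forces in N, time in s.
With the tool pointing down it reaches from about 0.325 to 0.75 m from the base axis. Payload 7.6 kg.
Tool frame: the origin (TCP) lies at the very end of the fingers, on their centre line; the grasp point (between the pads) lies 19 mm behind it (ctrl.grasp_offset is the distance from the TCP to the grasp point, in m); z points along the fingers, y is the line along which they close (so a half turn about z gives the same grasp; the last joint's range is limited). The gripper opens to 85 mm and grips with 20 to 120 N. Pads are 22 mm wide; open, the fingers measure 114 mm over their backs; the gripper's body (76 mm by 85 mm) begins 54 mm behind the grasp point. The pads swing forward as they close: fully open they stand 13 mm farther back than shut.
Start: joints at [1.072, 0.052, 1.401, -0, 1.689, -0.07], TCP at [0.218, 0.478, 0.192] pointing down, gripper open.
Joint ranges: [-2.9, 2.9], [-0.91, 2.17], [0.12, 2.37], [-1.06, 4.2], [0.26, 2.73], [-2.93, 2.93]. Speed limits (rad/s): [2.57, 2.57, 3.01, 3.14, 3.14, 3.14].

## Interface

Orientations are given as a rotation vector (axis times angle).
In Python, from station import ctrl gives the robot as it stands.
- The arm moves only by the tool play_rows, never from a script. Its argument "increments" is one flat list of numbers, 7 for each row, row after row: the turn, a rotation vector about the world's x, y, z in rad, then the shift along the world's x, y, z in mm, then the opening in per cent of the stroke, from 0 (shut) to 100 (fully open). In form: [rx, ry, rz, tx, ty, tz, fingers, rx, ry, rz, tx, ty, tz, fingers, ...]. A call has exactly 10 rows; each row is the pose to reach, as a shift and turn from the pose commanded when the call began; what a row does not reach only later rows make up. A row lasts 1/12 s, in which the tool goes at most 41.7 mm and 7.16 degrees, less where a joint would pass 70% of its speed; a pose out of reach is approached as far as the arm can. A call with a gripper value outside its range is refused whole. The fingers move at their own pace and stop on an object; the grip force is fixed at half the most. Time passes only in rows, so rows that repeat a pose let the fingers close, or fill a call up. It gives the time, the measured TCP pose, the force, the opening and the grip force at its end, in the units of the state.
- ctrl.observe(): the state, without advancing time (a new reading comes with each control period).
- ctrl.camera(name): name is "scene" or "top" or "wrist"; returns a dict with "frame" (400x640x3 uint8, blue, green, red), "depth" (400x640 float32, m along the optical axis (not along the pixel's ray), 0 where there is no reading), "intrinsics" (3x3 intrinsics, pixels), "cam_to_world" (4x4, takes a point from camera to world coordinates). Camera axes: x right, y down, z forward; pixel columns grow to the right and rows downward; lengths in m; the calibration is good to about 2 mm. A picture is of the moment at which its call begins.
- ctrl.sign_off(): hands the job in; it is judged then, once.
The state is a dict: "time": time; "joint_positions": joint angles; "qvel": joint speeds; "tau": joint torques, N m; "tcp_pos": TCP position; "tcp_rot": TCP orientation; "ft_force": force on the tool from outside, world axes, zero at the start; "wrist_torque": the same for the moment, N m; "gripper_width": finger opening in m; "finger_force": force on a finger pad.
Only numpy, scipy, OpenCV 4.12 (cv2) and the standard library are available. Lean on these libraries where they do the work, as an engineer would, in place of code of your own. Each camera call takes 0.05 s, during which the arm holds its last target. There are 200 camera calls.

## Task

Fit the loose mixing shaft to the hand mixer: take it off its wooden rest, push its tapered end into the mixer's socket, past the spring catch, until it is firmly home on the depth stop without ramming it, and only then swing the clamp lever fully down to lock it. Leave the shaft held in the mixer, let go of everything, and leave the cups, the syrup bottle and the pitcher where they are.

Things in the scene. Friction and masses are not known exactly. Their poses are not given: they have to be found in the camera images.
- shaft_grip (a point): The mixing shaft: a loose steel round bar, 16 mm thick, 216 mm long, 0.15 to 0.31 kg. This point, on its axis near its balance point, is the place to grip, 134 mm from the tapered end; its x axis runs along the bar to that end. At the start the bar lies level in two notches of the wooden rest, axis 50 mm above the counter; 40 mm each way along it are free for fingers, the rest's base is 42 mm below.
- shaft_tip (a point): Centre of the shaft's tapered end face, 134 mm from shaft_grip along its x axis. The last 8 mm taper from 16 to 9 mm in diameter. This end goes into the mixer.
- shaft_head (a point): Centre of the shaft's outer end face, 82 mm behind shaft_grip: a ribbed round stirring head, 36 mm across and 12 mm long. It stays outside the mixer.
- rest: Fixed low wooden rest, base 165 x 70 x 8 mm with two notched posts, 12 mm thick and up to 52 mm high, at +75 and -55 mm along its x axis. Origin on the counter under shaft_grip (to 3 mm); x axis along the shaft towards its tapered end.
- mouth (a point): Centre of the mouth of the mixer's socket, 85 mm above the counter. Its x axis runs level along the socket INTO the mixer (the way to feed), z is up. The socket is eight-sided, 17.8 mm across flats, without a funnel, in a steel nose 42 mm across and 74 mm long. A hidden depth stop, set anywhere from 54 to 92 mm from the mouth, must be felt. Let go, the fed shaft stays in; its outer end sags 0 to 8 mm.
- catch_point (a point): Point on the socket's axis, 22 mm in from the mouth, where a ball on a spring presses on the shaft from above. Pushing the taper past it takes a push of about 7 to 12 N; from there the shaft drags with about 2 to 6 N all the way. This is not the stop.
- mixer: Hand mixer lying fixed in a cradle on the counter; white round motor body, 105 mm thick, 226 mm long, from 74 to 300 mm behind the mouth, on the socket's axis (its top 137 mm above the counter). Origin on the counter under the mouth; axes as the mouth's.
- stop_buffer (a joint): Rubber face of the hidden depth stop, on a stiff spring, 10 N per mm: 0 when free, grows (m) with the shaft's push on it (10 N = 1 mm). A firm push is 5 N or more on top of the catch's drag; a push over 20 N (2 mm) knocks the stop out of its setting.
- stop_pin (a joint): Small feeler pin in the middle of the depth stop, standing 6 mm out of its face on a very weak spring (under 0.6 N): 0 when out, 0.006 (m) when the shaft's end has reached the stop's face, more when it presses the face in.
- lever (a joint): Clamp lever on top of the nose: 0 = open (handle 65 degrees above level), 1.4 rad = fully down (15 degrees below level, at its end stop). It stays where it is left. Closing takes about 2 to 8 N at lever_tip, across the handle, most over the last half, when its cam clamps the shaft. Closed too early, the cam blocks the socket.
- lever_hinge (a point): Point on the lever's hinge axis, 36 mm in from the mouth and 21.5 mm above the socket's axis. The hinge axis is parallel to the mouth's x axis. The handle swings across it, on the side of the mouth's +y axis (the robot's side), from steep to just below level.
- lever_tip (a point): Centre of the lever's black round grip (18 mm thick, from 60 mm to its rounded end 114 mm from the hinge, on a 12 mm steel handle), on the handle's axis, 90 mm from lever_hinge. Push here, on the handle's upper side, along the arc about the hinge.
- cups: Loose stack of paper cups, 87 mm across, 148 mm high, origin under its centre. Leave alone.
- syrup: Loose pump bottle of syrup, 72 mm across, 205 mm high, origin under its centre. Leave alone.
- pitcher: Loose steel milk pitcher with handle, 84 mm across, 100 mm high, origin under its centre. Leave alone.

How it is judged:
On the way:
1. the shaft is pushed home: its end presses the stop (buffer pressed in by over 0.3 mm, about 3 N, pin in by over 4.5 mm) while the lever is still open (under 0.5 rad) (value of joint stop_buffer above 0.0003 m and value of joint stop_pin above 0.0045 m and value of joint lever below 0.5 rad), for 0.1 s.
At the end, for the whole second after the job is handed in: The shaft lies in the socket, within 1.5 mm of the depth stop's face (pin in by over 4.5 mm) and over 50 mm deep, in line with the socket within 4 degrees (0.07 rad) and at rest; the lever is down (over 1.25 rad) with its cam pressing on the shaft (over 3 N) (value of joint stop_pin above 0.0045 m and value of joint lever above 1.25 rad and contact force between lever and shaft above 3 N and distance between shaft_tip and mouth above 0.05 m and angle between the x axis of shaft_tip and the x axis of mouth, either way round below 0.07 rad and linear speed of shaft below 0.02 m/s); the robot touches nothing.
It fails at once if the depth stop is rammed (buffer pressed in by over 2 mm, 20 N) (value of joint stop_buffer above 0.002 m).
It fails at once if the cup stack was moved over 20 mm (distance of cups from where it was at the start of the episode above 0.02 m).
It fails at once if the syrup bottle was moved over 20 mm (distance of syrup from where it was at the start of the episode above 0.02 m).
It fails at once if the pitcher was moved over 20 mm (distance of pitcher from where it was at the start of the episode above 0.02 m).
It also fails if it takes over 64 s, if anything falls off the work surface, if the arm or the gripper's body presses on something with over 40 N, if the wrist force passes 120 N, or if a joint passes its speed limit or range.

## Working session

There is one attempt and no reset: what is moved stays moved. The work goes in short steps, Python scripts to look and compute and a tool call to move; the robot and the scene stay as the last step left them, time stands still between calls to the robot, and variables do not carry over. Pictures are saved under pics/ and viewed, at most 10 in all, crops included, and the job is handed in when it is done.

Besides the shell and the picture viewer there is one more tool, called as name(argument=value, ...) on one line, values as JSON. play_rows: Moves the arm, as the interface text tells. Its arguments: {"type":"object","properties":{"increments":{"type":"array","items":{"type":"number"}}},"required":["increments"]}

```bash
mkdir -p pics; ls; python3 - <<'E'
from station import ctrl
import cv2,numpy as np
s=ctrl.observe();print({k:np.round(v,3) for k,v in s.items()},ctrl.grasp_offset)
for n in("scene","top"):
    c=ctrl.camera(n);cv2.imwrite(f"pics/{n}0.png",c["frame"]);np.savez(f"{n}0.npz",**c)
    print(n,c["intrinsics"][0],c["intrinsics"][1],np.round(c["cam_to_world"],3))
E
```

```text
pics
{'time': np.float64(0.0), 'joint_positions': array([ 1.072,  0.053,  1.402,  0.   ,  1.689, -0.07 ]), 'qvel': array([ 0.001, -0.002,  0.   , -0.   ,  0.   , -0.001]), 'tau': array([-2.0000e-03, -3.8166e+01, -3.6019e+01, -0.0000e+00,  6.0000e-03,
       -0.0000e+00]), 'tcp_pos': array([0.218, 0.477, 0.192]), 'tcp_rot': array([-6.680e-01, -3.069e+00,  2.000e-03]), 'ft_force': array([-0.505, -0.335, -0.615]), 'wrist_torque': array([-0.024,  0.014, -0.035]), 'finger_force': np.float64(0.0), 'gripper_width': np.float64(0.086)} 0.0187
scene [377.48696888   0.         315.36733593] [  0.         377.48696888 200.05926032] [[-0.771  0.48  -0.419  1.036]
 [ 0.637  0.569 -0.52   0.642]
 [-0.011 -0.668 -0.744  1.018]
 [ 0.     0.     0.     1.   ]]
top [375.47694332   0.         319.04319493] [  0.         375.47694332 196.59035257] [[ 2.000e-03 -9.970e-01  8.300e-02  4.690e-01]
 [-1.000e+00 -2.000e-03 -1.000e-03  3.400e-02]
 [ 1.000e-03 -8.300e-02 -9.970e-01  1.235e+00]
 [ 0.000e+00  0.000e+00  0.000e+00  1.000e+00]]
```

View pics/scene0.png

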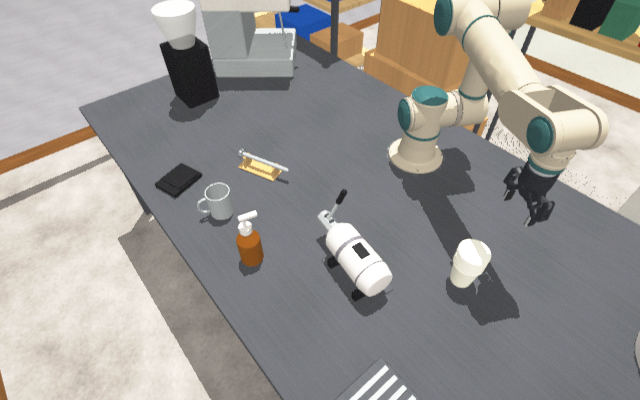

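View pics/top0.png

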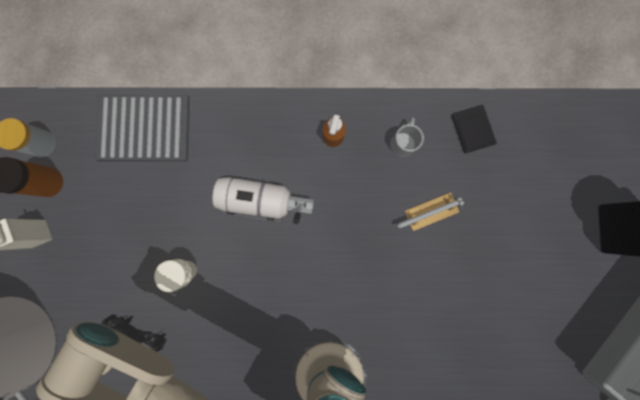

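Scene: mixer body centre ≈(355,258), mouth ≈(323,215), shaft on rest ≈(262,162), pitcher (217,200), syrup (250,245), cups (470,262). Top: mixer body (250,197), mouth ≈(313,206), shaft from head (462,202) to tip (400,226), cups (172,275), pitcher (408,138), syrup (333,130).

```bash
cat > h.py <<'E'
import numpy as np,cv2
def cloud(c):
    d=c["depth"];K=c["intrinsics"];v,u=np.indices(d.shape)
    p=np.stack([(u-K[0,2])/K[0,0]*d,(v-K[1,2])/K[1,1]*d,d],-1)
    T=c["cam_to_world"];return p@T[:3,:3].T+T[:3,3]
def ray(c,u,v):
    K=c["intrinsics"];T=c["cam_to_world"]
    r=T[:3,:3]@np.array([(u-K[0,2])/K[0,0],(v-K[1,2])/K[1,1],1.]);return T[:3,3],r/np.linalg.norm(r)
def onz(c,u,v,z):
    o,r=ray(c,u,v);return o+r*(z-o[2])/r[2]
def tri(rs):
    A=sum(np.eye(3)-np.outer(r,r) for o,r in rs);b=sum((np.eye(3)-np.outer(r,r))@o for o,r in rs);return np.linalg.solve(A,b)
def line(p):
    m=p.mean(0);u,s,vt=np.linalg.svd(p-m,full_matrices=False);return m,vt[0],s/np.sqrt(len(p))
E
python3 - <<'E'
from h import *
np.set_printoptions(precision=4,suppress=True)
t=dict(np.load("top0.npz"));s=dict(np.load("scene0.npz"))
for n,c,box in(("top",t,(392,190,470,235)),("scene",s,(230,145,295,185))):
    P=cloud(c);u0,v0,u1,v1=box;f=c["frame"][v0:v1,u0:u1].astype(int);q=P[v0:v1,u0:u1]
    sat=f.max(2)-f.min(2);m=(sat<35)&(f.max(2)>95)&(q[...,2]>.02)
    m[...]=m; p=q[m];me,d,sd=line(p);k=(p-me)@d
    print(n,len(p),me,d,sd,"ends",me+d*k.min(),me+d*k.max())
# triangulated ends by eye
for nm,a,b in(("tip",(400,225),(287,170)),("head",(462,202),(240,153)),("mouth",(313,207),(322,215)),("levertip",(297,217),(341,195))):
    print(nm,tri([ray(t,*a),ray(s,*b)]))
# mixer body
for n,c,box in(("top",t,(205,170,320,225)),("scene",s,(315,180,400,305))):
    P=cloud(c);u0,v0,u1,v1=box;f=c["frame"][v0:v1,u0:u1].astype(int);q=P[v0:v1,u0:u1]
    m=(q[...,2]>.105)&(f.min(2)>130);p=q[m];me,d,sd=line(p*[1,1,0]);k=(p-me)@d;print(n,len(p),me,d,sd,p[:,2].max(),me+d*k.min(),me+d*k.max())
for n,b in(("cups",(150,255,200,295)),("syr",(318,110,350,150)),("pit",(388,115,428,158))):
    q=cloud(t)[b[1]:b[3],b[0]:b[2]].reshape(-1,3);q=q[q[:,2]>.04];print(n,q.min(0),q.max(0))
I=[cv2.resize(t["frame"][180:240,280:340],None,fx=6,fy=6,interpolation=2),cv2.resize(s["frame"][175:235,305:365],None,fx=6,fy=6,interpolation=2)]
cv2.imwrite("pics/c1.png",np.hstack(I))
E
```

```text
top 379 [ 0.5188 -0.3188  0.0667] [-0.0892  0.4013  0.9116] [0.1112 0.0624 0.0052] ends [ 0.5244 -0.344   0.0094] [0.4107 0.1673 1.171 ]
scene 235 [ 0.5501 -0.2747  0.1047] [-0.3394 -0.6767 -0.6534] [0.3224 0.0607 0.0062] ends [1.0193 0.6605 1.0078] [ 0.5051 -0.3645  0.018 ]
tip [ 0.4774 -0.2203  0.0504]
head [ 0.5533 -0.4235  0.0409]
mouth [0.5337 0.0514 0.0828]
levertip [0.4987 0.0952 0.1896]
top 2088 [0.5578 0.2289 0.    ] [-0.1422 -0.9898 -0.    ] [0.0713 0.0256 0.    ] 1.2351844649286816 [0.5748 0.3475 0.    ] [0.5286 0.0259 0.    ]
scene 2076 [0.5757 0.2474 0.    ] [0.3619 0.9322 0.    ] [0.0832 0.0363 0.    ] 1.0182893597242988 [0.5059 0.0677 0.    ] [0.7691 0.7456 0.    ]
cups [0.2896 0.0344 0.04  ] [0.4692 0.5033 1.2352]
syr [ 0.4692 -0.0464  0.0404] [0.8072 0.0344 1.2352]
pit [ 0.4692 -0.2861  0.04  ] [0.8214 0.0344 1.2352]
```

View pics/c1.png

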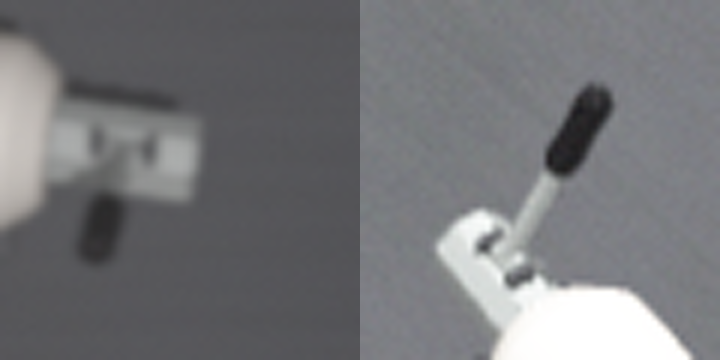

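Crop left (top view): nose end at ≈(200,160) → full (313,207), lever grip (100,230) → (297,218). Right (scene view): lever grip tip (597,90) in crop, mouth end at upper left (445,225 to 490,210). Moving up and over for a close look.

play_rows(increments=[0, 0, 0, 0, 0, 40, 100, 0, 0, 0, 0, 0, 80, 100, 0, 0, 0, 0, 0, 120, 100, 0, 0, -0.1, 0, 0, 160, 100, 0, 0, -0.2, 10, -20, 180, 100, 0, 0, -0.3, 30, -50, 180, 100, 0, 0, -0.4, 50, -85, 180, 100, 0, 0, -0.5, 70, -120, 180, 100, 0, 0, -0.6, 90, -155, 180, 100, 0, 0, -0.7, 110, -190, 180, 100])

```text
time: 0.93
tcp_pos: [0.3286, 0.2858, 0.372]
tcp_rot: [-1.686, -2.651, 0.001]
ft_force: [1.3, -0.3, -0.6]
gripper_width: 0.0855
finger_force: 0.0
```

play_rows(increments=[0, 0, -0.1, 20, -35, 0, 100, 0, 0, -0.2, 45, -70, 0, 100, 0, 0, -0.3, 65, -105, 0, 100, 0, 0, -0.4, 85, -140, 0, 100, 0, 0, -0.5, 110, -175, 0, 100, 0, 0, -0.58, 130, -210, 0, 100, 0, 0, -0.58, 150, -240, 0, 100, 0, 0, -0.58, 155, -250, 0, 100, 0, 0, -0.58, 155, -250, 0, 100, 0, 0, -0.58, 155, -250, 0, 100])

```text
time: 1.77
tcp_pos: [0.4832, 0.0375, 0.372]
tcp_rot: [-2.369, -2.061, 0.001]
ft_force: [-0.8, -0.1, 0.8]
gripper_width: 0.0853
finger_force: 0.0
```

```bash
python3 - <<'E'
from station import ctrl
from h import *
np.set_printoptions(precision=4,suppress=True)
s=ctrl.observe();print(s["time"],s["tcp_pos"],s["tcp_rot"],s["joint_positions"])
c=ctrl.camera("wrist");cv2.imwrite("pics/w1.png",c["frame"]);np.savez("w1.npz",**c);print(c["intrinsics"][0],c["cam_to_world"])
E
```

```text
1.7667 [0.4832 0.0375 0.372 ] [-2.3694 -2.0614  0.0009] [ 0.001  -0.0185  1.1153  0.0004  2.0459  0.14  ]
[353.2696   0.     312.724 ] [[ 0.9902 -0.134  -0.0401  0.494 ]
 [-0.1398 -0.9497 -0.2802  0.1078]
 [-0.0006  0.283  -0.9591  0.5539]
 [ 0.      0.      0.      1.    ]]
```

View pics/w1.png

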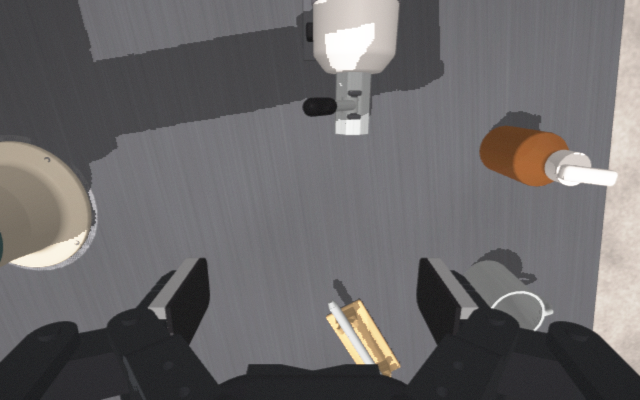

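Wrist view: mixer nose with mouth edge ≈(352,134), lever grip ≈(320,106), shaft tip ≈(333,306) on the rest, syrup (535,158), cups (45,205). Moving above the shaft.

play_rows(increments=[0, 0, 0.05, 5, -40, 0, 100, 0, 0, 0.1, 10, -80, 0, 100, 0, 0, 0.15, 15, -120, 0, 100, 0, 0, 0.2, 20, -160, 0, 100, 0, 0, 0.25, 25, -200, -10, 100, 0, 0, 0.3, 30, -240, -20, 100, 0, 0, 0.4, 35, -280, -30, 100, 0, 0, 0.5, 40, -320, -40, 100, 0, 0, 0.5, 44, -360, -50, 100, 0, 0, 0.5, 44, -375, -55, 100])

```text
time: 2.65
tcp_pos: [0.5272, -0.3399, 0.3146]
tcp_rot: [-1.785, -2.582, 0.001]
ft_force: [0.4, -1.0, -0.7]
gripper_width: 0.0857
finger_force: 0.0
```

```bash
python3 - <<'E'
from station import ctrl
from h import *
c=ctrl.camera("wrist");np.savez("w2.npz",**c)
E
```

play_rows(increments=[0, 0, 0, 2, -10, -30, 100, 0, 0, 0, 4, -20, -60, 100, 0, 0, 0, 5, -35, -90, 100, 0, 0, 0, 5, -45, -105, 100, 0, 0, 0, 5, -45, -105, 100, 0, 0, 0, 5, -45, -105, 100, 0, 0, 0, 5, -45, -105, 100, 0, 0, 0, 5, -45, -105, 100, 0, 0, 0, 5, -45, -105, 100, 0, 0, 0, 5, -45, -105, 100])

```text
time: 3.53
tcp_pos: [0.5327, -0.3823, 0.214]
tcp_rot: [1.783, 2.584, -0.0]
ft_force: [0.1, -0.2, -0.7]
gripper_width: 0.0854
finger_force: 0.0
```

```bash
python3 - <<'E'
from station import ctrl
from h import *
np.set_printoptions(precision=4,suppress=True)
s=ctrl.observe();print(s["time"],s["tcp_pos"],s["tcp_rot"])
c=ctrl.camera("wrist");np.savez("w3.npz",**c)
w2=np.load("w2.npz")["frame"];cv2.imwrite("pics/w23.png",np.vstack([cv2.resize(w2,(460,288)),cv2.resize(c["frame"],(460,288))]))
E
```

```text
3.5333 [ 0.5327 -0.3823  0.214 ] [ 1.7833  2.5835 -0.0001]
```

View pics/w23.png

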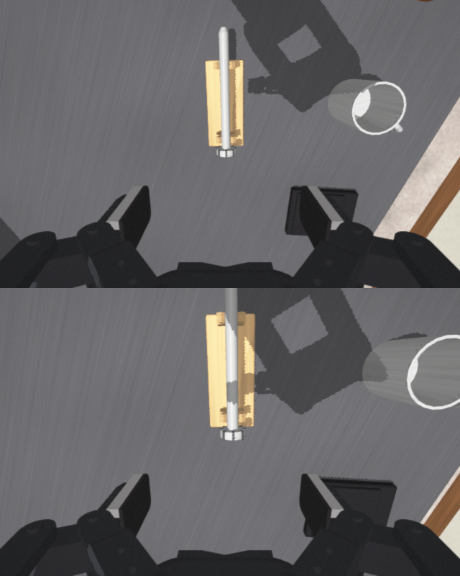

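Upper (w2): shaft tip ≈(223,30)·1.39, head ≈(226,153)·1.39; lower (w3): shaft along x≈232·1.39, head ≈(231,434−288)·1.39; pitcher clear to the right.

```bash
cat > shaft.py <<'E'
from h import *
def edges(c,rows,u0,u1):
    out=[]
    f=c["frame"].astype(int)
    for v in rows:
        r=f[v,u0:u1];ok=((r.max(1)-r.min(1))<45)&(r.max(1)>118)
        i=np.flatnonzero(ok)
        if len(i)<4: continue
        g=max(np.split(i,np.flatnonzero(np.diff(i)>1)+1),key=len)
        out.append((v,u0+g[0],u0+g[-1]))
    return np.array(out)
E
python3 - <<'E'
from shaft import *
np.set_printoptions(precision=4,suppress=True)
w1,w2,w3=[dict(np.load(f"w{i}.npz")) for i in(1,2,3)]
e2=edges(w2,range(30,228,6),285,340);e3=edges(w3,range(0,225,7),290,350)
print(e2.tolist());print(e3.tolist())
P=cloud(w2);Q=cloud(w3)
for v,a,b in e2[::3]:print(v,P[v,(a+b)//2],onz(w2,(a+b+1)/2-.0,v,.05))
for v,a,b in e3[::3]:print(v,Q[v,(a+b)//2],onz(w3,(a+b+1)/2,v,.05))
e1=edges(w1,range(296,345,2),320,360);print(e1.tolist())
E
```

```text
[[42, 305, 316], [48, 303, 317], [54, 304, 317], [60, 304, 317], [66, 304, 317], [72, 304, 317], [78, 304, 317], [84, 305, 318], [90, 305, 318], [96, 306, 318], [102, 306, 318], [108, 306, 318], [114, 306, 318], [120, 306, 318], [126, 307, 318], [132, 307, 319], [138, 307, 319], [144, 307, 319], [150, 307, 319], [156, 307, 319], [162, 308, 319], [168, 308, 319], [174, 308, 319], [180, 308, 319], [186, 307, 320], [192, 308, 319], [198, 308, 320], [204, 308, 320], [210, 305, 323], [216, 305, 323]]
[[0, 313, 328], [7, 312, 328], [14, 313, 329], [21, 313, 329], [28, 313, 329], [35, 313, 330], [42, 313, 330], [49, 313, 330], [56, 313, 330], [63, 314, 330], [70, 314, 330], [77, 314, 330], [84, 314, 330], [91, 314, 330], [98, 314, 330], [105, 314, 330], [112, 314, 330], [119, 315, 330], [126, 315, 330], [133, 315, 330], [140, 315, 330], [147, 315, 331], [154, 316, 330], [161, 315, 331], [168, 315, 331], [175, 316, 331], [182, 316, 331], [189, 316, 331], [196, 315, 332], [203, 312, 336], [210, 313, 335], [217, 327, 335], [224, 328, 332]]
42 [ 0.4785 -0.2204  0.0565] [ 0.4793 -0.2192  0.05  ]
[... 837 characters left out ...]
 0.5266 -0.3399  0.0581] [ 0.5279 -0.3401  0.05  ]
147 [ 0.5346 -0.3581  0.057 ] [ 0.5357 -0.3588  0.05  ]
168 [ 0.542  -0.3771  0.0574] [ 0.5432 -0.3783  0.05  ]
189 [ 0.5496 -0.3969  0.0574] [ 0.5515 -0.3983  0.05  ]
210 [ 0.5567 -0.4134  0.0692] [ 0.5601 -0.419   0.05  ]
[[296, 320, 338], [298, 320, 339], [300, 320, 328], [302, 320, 342], [304, 320, 343], [306, 320, 338], [308, 320, 339], [310, 320, 341], [312, 320, 343], [314, 333, 344], [316, 334, 346], [318, 336, 347], [320, 336, 348], [322, 338, 349], [324, 339, 350], [326, 340, 351], [328, 320, 332], [330, 343, 353], [332, 324, 334], [334, 325, 336], [336, 326, 337], [338, 326, 338], [340, 325, 340], [342, 351, 359], [344, 325, 342]]
```

play_rows(increments=[0.1, 0.04, 0.01, -2, 15, -20, 100, 0.204, 0.083, 0.02, -4, 30, -50, 100, 0.204, 0.083, 0.02, -6, 44, -80, 100, 0.204, 0.083, 0.02, -6, 44, -110, 100, 0.204, 0.083, 0.02, -6, 44, -135, 100, 0.204, 0.083, 0.02, -6, 44, -155, 100, 0.204, 0.083, 0.02, -6, 44, -170, 100, 0.204, 0.083, 0.02, -6, 44, -182, 100, 0.204, 0.083, 0.02, -6, 44, -182, 100, 0.204, 0.083, 0.02, -6, 44, -182, 100])

```text
time: 4.42
tcp_pos: [0.5263, -0.3384, 0.0306]
tcp_rot: [-1.653, -2.446, -0.179]
ft_force: [1.1, -0.2, 0.6]
gripper_width: 0.0857
finger_force: 0.0
```

play_rows(increments=[0, 0, 0, 0, 0, 0, 60, 0, 0, 0, 0, 0, 0, 40, 0, 0, 0, 0, 0, 0, 25, 0, 0, 0, 0, 0, 0, 10, 0, 0, 0, 0, 0, 0, 0, 0, 0, 0, 0, 0, 0, 0, 0, 0, 0, 0, 0, 0, 0, 0, 0, 0, 0, 0, 0, 0, 0, 0, 0, 0, 0, 0, 0, 0, 0, 0, 0, 0, 0, 0])

```text
time: 5.25
tcp_pos: [0.5263, -0.3385, 0.0304]
tcp_rot: [-1.653, -2.446, -0.179]
ft_force: [0.3, 0.5, -0.3]
gripper_width: -0.0
finger_force: 0.0
```

```bash
python3 - <<'E'
from station import ctrl
from h import *
s=ctrl.observe();print(s["gripper_width"],s["finger_force"],s["ft_force"])
c=ctrl.camera("wrist");np.savez("w4.npz",**c)
d=ctrl.camera("scene");np.savez("s4.npz",**d)
cv2.imwrite("pics/w4.png",np.vstack([cv2.resize(c["frame"],(480,300)),cv2.resize(d["frame"][110:210,200:360],(480,300),interpolation=2)]))
E
```

```text
-2.052761133292847e-05 0.0 [ 0.30662496  0.48958024 -0.27644577]
```

View pics/w4.png

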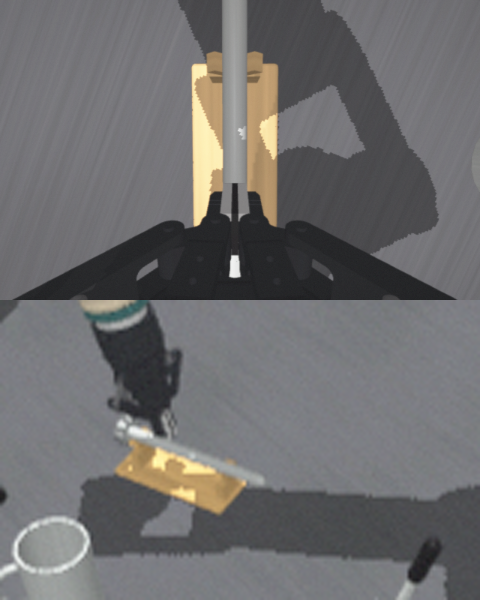

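Wrist half: fingers shut at ≈(235,190), bar visible up from there; scene half: bar still over rest, grip apparently missed. Checking heights of bar.

```bash
python3 - <<'E'
from shaft import *
np.set_printoptions(precision=4,suppress=True)
c=dict(np.load("w4.npz"));P=cloud(c);f=c["frame"]
for v in range(0,300,20):
    print(v,P[v,313],f[v,313],"|",[round(float(P[v,u,2]),3) for u in range(285,345,6)])
for v in range(300,396,12): print(v,P[v,313],f[v,313])
s=dict(np.load("s4.npz"));o=dict(np.load("scene0.npz"));
dd=cv2.absdiff(s["frame"],o["frame"])[140:190,225:300].max(2);print(np.argwhere(dd>40).shape)
cv2.imwrite("pics/s4.png",np.hstack([cv2.resize(x["frame"][135:195,225:300],(375,300),interpolation=2) for x in(o,s)]+[]))
cv2.imwrite("pics/x.png",np.vstack([cv2.imread("pics/s4.png"),cv2.resize(f[200:400,180:450],(750,300))[:, :]]))
E
```

```text
0 [ 0.4867 -0.2383  0.0596] [152 152 152] | [-0.0, -0.001, 0.054, 0.057, 0.058, 0.058, 0.057, 0.054, 0.0, 0.001]
20 [ 0.4896 -0.2456  0.0575] [153 155 154] | [-0.0, 0.001, 0.055, 0.057, 0.058, 0.058, 0.057, 0.056, -0.0, 0.001]
40 [ 0.4931 -0.2543  0.059 ] [156 156 155] | [0.001, -0.0, 0.055, 0.056, 0.057, 0.058, 0.058, 0.054, -0.001, -0.001]
60 [ 0.4962 -0.2622  0.0577] [158 159 159] | [0.0, -0.0, 0.054, 0.057, 0.058, 0.058, 0.057, 0.054, -0.0, 0.001]
80 [ 0.4996 -0.2705  0.0577] [160 161 161] | [0.052, 0.049, 0.054, 0.057, 0.058, 0.059, 0.056, 0.055, 0.048, 0.051]
100 [ 0.503  -0.2791  0.0586] [164 164 164] | [0.033, 0.033, 0.053, 0.057, 0.058, 0.058, 0.058, 0.054, 0.032, 0.033]
120 [ 0.5064 -0.2874  0.0578] [166 165 164] | [0.009, 0.009, 0.053, 0.056, 0.059, 0.058, 0.057, 0.054, 0.01, 0.007]
140 [ 0.5098 -0.296   0.0587] [169 168 167] | [0.009, 0.009, 0.054, 0.057, 0.058, 0.059, 0.058, 0.053, 0.008, 0.008]
160 [ 0.5132 -0.3045  0.0576] [166 167 167] | [0.008, 0.007, 0.053, 0.057, 0.058, 0.058, 0.058, 0.054, 0.008, 0.008]
180 [ 0.5167 -0.3132  0.057 ] [167 168 166] | [0.01, 0.008, 0
[... 271 characters left out ...]
55, 0.009, 0.007]
240 [ 0.5273 -0.3397  0.057 ] [161 161 161] | [0.008, 0.009, 0.053, 0.057, 0.059, 0.058, 0.057, 0.055, 0.009, 0.008]
260 [ 0.528  -0.3411  0.09  ] [35 32 35] | [0.081, 0.081, 0.09, 0.09, 0.09, 0.09, 0.09, 0.09, 0.081, 0.081]
280 [ 0.5292 -0.3441  0.1051] [34 33 34] | [0.097, 0.098, 0.105, 0.104, 0.105, 0.105, 0.105, 0.105, 0.097, 0.097]
300 [ 0.5316 -0.3501  0.1067] [46 44 44]
312 [ 0.5333 -0.3543  0.1057] [45 44 45]
324 [ 0.5347 -0.3579  0.1063] [46 45 47]
336 [ 0.5368 -0.3631  0.1035] [44 41 45]
348 [ 0.5467 -0.3882  0.0586] [236 236 236]
360 [ 0.549  -0.3938  0.0584] [236 236 236]
372 [ 0.533  -0.3534  0.1441] [42 40 38]
384 [ 0.5329 -0.353   0.1496] [40 40 38]
(1404, 2)
```

View pics/x.png

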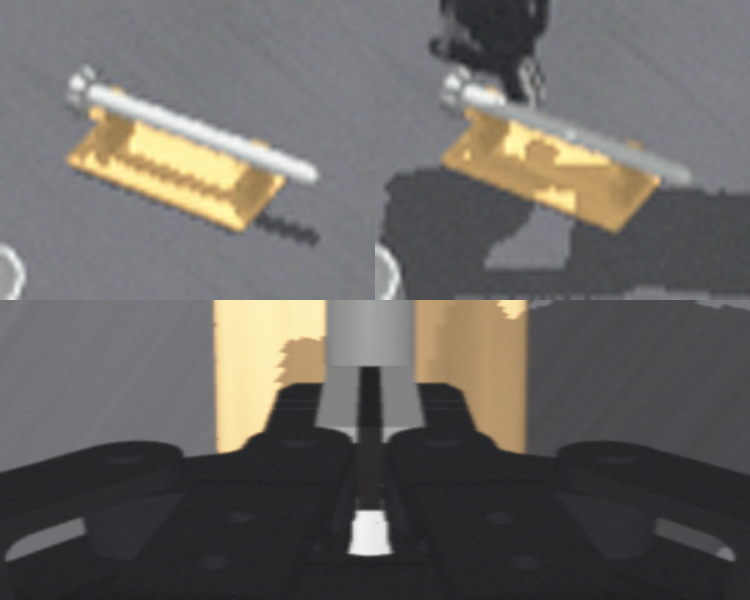

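```bash
python3 - <<'E'
from shaft import *
from scipy.spatial.transform import Rotation as Rn
np.set_printoptions(precision=4,suppress=True)
c=dict(np.load("w4.npz"));P=cloud(c);K=c["intrinsics"];T=c["cam_to_world"]
p=np.array([.5263,-.3385,.0304]);R=Rn.from_rotvec([-1.653,-2.446,-.179]).as_matrix()
print("toolz",R[:,2])
for b in(0,.0187,.03,.04,.06,.08):
    q=np.linalg.inv(T)@np.r_[p-b*R[:,2],1];print(b,K[0,0]*q[0]/q[2]+K[0,2],K[1,1]*q[1]/q[2]+K[1,2],q[2])
for v in range(236,290,4):print(v,[round(float(x),3) for x in ((P[v,288:342:6]-p)@R)[:,2]],[round(float(x),3) for x in ((P[v,288:342:6]-p)@R)[:,0]])
E
```

```text
toolz [-0.0842  0.2015 -0.9759]
0 312.22668573078874 228.50472205828316 0.19468168814573497
0.0187 312.1866612002434 242.12928336270835 0.17674739916552254
0.03 312.1582810063647 251.79005104855162 0.16591010154646368
0.04 312.1298837365931 261.45663145844276 0.15631957268003988
0.06 312.06117373323207 284.8458790090622 0.13713851494719237
0.08 311.9701178676865 315.84177590921917 0.11795745721434478
236 [0.02, 0.02, -0.025, -0.027, -0.028, -0.026, -0.024, 0.02, 0.019] [-0.013, -0.013, 0.006, 0.007, 0.007, 0.006, 0.005, -0.013, -0.012]
240 [0.018, 0.019, -0.025, -0.026, -0.028, -0.027, -0.025, 0.019, 0.02] [-0.015, -0.015, 0.004, 0.004, 0.005, 0.005, 0.004, -0.015, -0.015]
244 [0.018, 0.018, -0.044, -0.044, -0.044, -0.045, -0.045, 0.019, 0.019] [-0.017, -0.017, 0.01, 0.01, 0.01, 0.01, 0.011, -0.017, -0.018]
248 [0.018, 0.018, -0.048, -0.048, -0.048, -0.048, -0.047, 0.018, 0.018] [-0.02, -0.02, 0.01, 0.01, 0.01, 0.01, 0.01, -0.02, -0.02]
252 [0.019, 0.017, -0.051, -0.053, -0.052, -0.051, -0.052, 0.017, 0.018] [-0.023, -0.022, 0.01, 0.01, 0.01, 0.01, 0.01, -0.022, -0.022]
256 [-0.048, 
[... 508 characters left out ...]
 0.01, 0.01, 0.071]
272 [-0.061, -0.06, -0.068, -0.068, -0.067, -0.068, -0.069, -0.068, -0.06] [0.006, 0.005, 0.01, 0.01, 0.009, 0.01, 0.01, 0.01, 0.006]
276 [-0.063, -0.072, -0.071, -0.071, -0.071, -0.072, -0.072, -0.071, -0.064] [0.006, 0.011, 0.01, 0.01, 0.01, 0.01, 0.011, 0.01, 0.006]
280 [-0.068, -0.075, -0.073, -0.074, -0.075, -0.074, -0.074, -0.074, -0.067] [0.007, 0.011, 0.01, 0.01, 0.01, 0.01, 0.01, 0.01, 0.006]
284 [-0.078, -0.076, -0.078, -0.077, -0.077, -0.077, -0.077, -0.077, -0.078] [0.011, 0.01, 0.011, 0.01, 0.01, 0.01, 0.01, 0.01, 0.011]
288 [-0.083, -0.084, -0.081, -0.077, -0.077, -0.077, -0.081, -0.081, -0.084] [0.012, 0.013, 0.011, 0.008, 0.009, 0.009, 0.011, 0.011, 0.013]
```

The physical fingertips appear ~42 mm short of the reported TCP (they closed above the bar). I'll open and measure the tips in the tool frame.

play_rows(increments=[0, 0, 0, 0, 0, 0, 60, 0, 0, 0, 0, 0, 0, 60, 0, 0, 0, 0, 0, 0, 60, 0, 0, 0, 0, 0, 0, 60, 0, 0, 0, 0, 0, 0, 60, 0, 0, 0, 0, 0, 0, 60, 0, 0, 0, 0, 0, 0, 60, 0, 0, 0, 0, 0, 0, 60, 0, 0, 0, 0, 0, 0, 60, 0, 0, 0, 0, 0, 0, 60])

```text
time: 6.18
tcp_pos: [0.5263, -0.3385, 0.0304]
tcp_rot: [-1.653, -2.446, -0.179]
ft_force: [0.5, -0.0, -0.9]
gripper_width: 0.0511
finger_force: 0.0
```

```bash
cat > tips.py <<'E'
from station import ctrl
from h import *
from scipy.spatial.transform import Rotation as Rn
np.set_printoptions(precision=4,suppress=True)
def tips():
    s=ctrl.observe();p=s["tcp_pos"];R=Rn.from_rotvec(s["tcp_rot"]).as_matrix()
    c=ctrl.camera("wrist");q=(cloud(c)-p)@R
    m=(c["depth"]>0)&(abs(q[...,0])<.012)&(abs(q[...,1])<.075)&(c["depth"]<.3)
    dark=c["frame"].max(2)<130
    a=q[m&(q[...,2]<.03)]
    for lo in np.arange(-.075,.075,.01):
        k=a[(a[:,1]>=lo)&(a[:,1]<lo+.01)]
        if len(k): print(round(lo,3),len(k),"zmax",k[:,2].max(),"front",k[np.argmax(k[:,2])])
    print(s["time"],p,s["gripper_width"],s["ft_force"],s["finger_force"]);return c
E
python3 -c "
from tips import *
c=tips();np.savez('w5.npz',**c)"
```

```text
-0.075 192 zmax 0.02998863342152576 front [-0.0051 -0.0721  0.03  ]
-0.065 2700 zmax 0.02996537605731081 front [-0.0045 -0.0593  0.03  ]
-0.055 6474 zmax 0.02999870075259944 front [-0.0032 -0.051   0.03  ]
-0.045 2429 zmax 0.029995225719614486 front [-0.0025 -0.0427  0.03  ]
-0.035 3897 zmax 0.027243928326952615 front [ 0.0063 -0.0342  0.0272]
-0.025 719 zmax 0.026676741296476073 front [ 0.011  -0.0235  0.0267]
-0.015 2031 zmax 0.027014094113006742 front [ 0.0115 -0.0149  0.027 ]
-0.005 2503 zmax -0.023202023985042036 front [ 0.0108 -0.0048 -0.0232]
0.005 2092 zmax 0.026622487107528348 front [0.0109 0.014  0.0266]
0.015 735 zmax 0.026877437589542547 front [0.0109 0.0189 0.0269]
0.025 3874 zmax 0.02650398954632485 front [0.0116 0.0263 0.0265]
0.035 2419 zmax 0.029988537768939443 front [-0.0019  0.0372  0.03  ]
0.045 6449 zmax 0.02998918414355293 front [-0.0026  0.0455  0.03  ]
0.055 3020 zmax 0.029999699572562037 front [-0.0047  0.0571  0.03  ]
0.065 242 zmax 0.02998757442349429 front [-0.0033  0.0735  0.03  ]
6.1833 [ 0.5263 -0.3385  0.0304] 0.05113868567473269 [ 0.5444 -0.0101 -0.8893] 0.0
```

```bash
python3 - <<'E'
from tips import *
s=ctrl.observe();p=s["tcp_pos"];R=Rn.from_rotvec(s["tcp_rot"]).as_matrix()
c=dict(np.load("w5.npz"));q=(cloud(c)-p)@R;P=cloud(c)
for sg in(-1,1):
    m=(c["depth"]>0)&(sg*q[...,1]>.024)&(sg*q[...,1]<.05)&(P[...,2]>.03)&(abs(q[...,0])<.03)&(q[...,2]>-.09)
    a=q[m];a=a[np.argsort(-a[:,2])];print(len(a),a[:200:20])
v,u=np.nonzero(m);print(u.min(),u.max(),v.min(),v.max())
cv2.imwrite("pics/w5.png",c["frame"])
E
```

```text
3328 [[ 0.0053 -0.0255 -0.0425]
 [ 0.0003 -0.0255 -0.0439]
 [-0.0093 -0.0254 -0.045 ]
 [-0.0063 -0.0255 -0.0459]
 [ 0.0012 -0.0254 -0.0467]
 [ 0.0098 -0.0257 -0.0473]
 [ 0.0042 -0.0255 -0.0479]
 [-0.0029 -0.0253 -0.0486]
 [ 0.0097 -0.0267 -0.049 ]
 [-0.0001 -0.0255 -0.0494]]
3317 [[ 0.0038  0.0259 -0.0425]
 [ 0.0036  0.0257 -0.0441]
 [-0.0102  0.0257 -0.0452]
 [ 0.0087  0.026  -0.046 ]
 [ 0.01    0.0312 -0.0468]
 [ 0.0102  0.0315 -0.0473]
 [ 0.0027  0.0259 -0.0479]
 [ 0.0102  0.0296 -0.0483]
 [-0.0055  0.0257 -0.0492]
 [-0.0015  0.0259 -0.0495]]
371 478 247 344
```

View pics/w5.png

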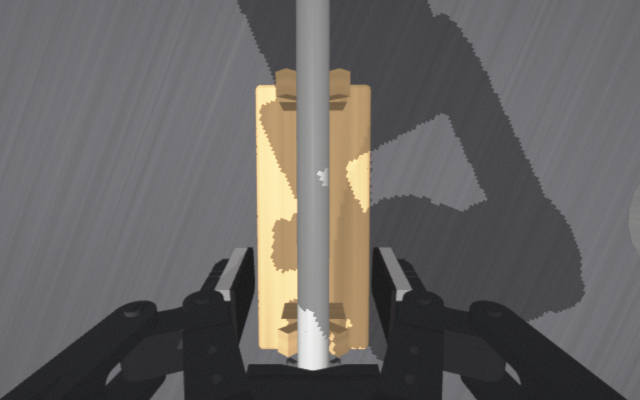

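View: open fingers straddle the bar at tips ≈(235,250) and (390,250), bar along x≈313; tips measured 42 mm behind the reported TCP. Going down 39 mm more, shifted to the grip point.

play_rows(increments=[0, 0, 0, -3, 8, 0, 60, 0, 0, 0, -3, 8, -10, 60, 0, 0, 0, -3, 8, -20, 60, 0, 0, 0, -3, 8, -28, 60, 0, 0, 0, -3, 8, -34, 60, 0, 0, 0, -3, 8, -39, 60, 0, 0, 0, -3, 8, -39, 60, 0, 0, 0, -3, 8, -39, 30, 0, 0, 0, -3, 8, -39, 20, 0, 0, 0, -3, 8, -39, 15])

```text
time: 7.07
tcp_pos: [0.5234, -0.3309, -0.0079]
tcp_rot: [-1.654, -2.447, -0.178]
ft_force: [-17.0, -7.9, 7.3]
gripper_width: 0.0157
finger_force: 10.6
```

play_rows(increments=[0, 0, 0, 0, 0, 0, 0, 0, 0, 0, 0, 0, 0, 0, 0, 0, 0, 0, 0, 0, 0, 0, 0, 0, 0, 0, 0, 0, 0, 0, 0, 0, 0, 0, 0, 0, 0, 0, 0, 0, 0, 0, 0, 0, 0, 0, 0, 0, 0, 0, 0, 0, 0, 0, 0, 0, 0, 0, 0, 0, 0, 0, 0, 0, 0, 0, 0, 0, 0, 0])

```text
time: 7.9
tcp_pos: [0.5233, -0.3311, -0.0078]
tcp_rot: [-1.654, -2.446, -0.178]
ft_force: [-3.0, -2.7, 5.8]
gripper_width: 0.0142
finger_force: 58.6
```

play_rows(increments=[0, 0, 0, 0, 0, 10, 0, 0, 0, 0, 0, 0, 30, 0, 0, 0, 0, 0, 0, 55, 0, 0, 0, 0, 0, 0, 80, 0, 0, 0, 0, 0, 0, 100, 0, 0, 0, 0, 0, 0, 110, 0, 0, 0, 0, 0, 0, 110, 0, 0, 0, 0, 0, 0, 110, 0, 0, 0, 0, 0, 0, 110, 0, 0, 0, 0, 0, 0, 110, 0])

```text
time: 8.73
tcp_pos: [0.5226, -0.3298, 0.0992]
tcp_rot: [-1.651, -2.443, -0.179]
ft_force: [-0.3, 0.2, -2.6]
gripper_width: 0.0141
finger_force: 58.6
```

```bash
python3 - <<'E'
from h import *
from station import ctrl
from scipy.spatial.transform import Rotation as Rn
np.set_printoptions(precision=4,suppress=True)
def clean(c,lo,hi,reg):
    P=cloud(c);m=(c["depth"]>.05)&(P[...,2]>lo)&(P[...,2]<hi)
    for i,(a,b) in enumerate(reg): m&=(P[...,i]>a)&(P[...,i]<b)
    return P[m]
for n in("w1","top0","scene0"):
    c=dict(np.load(n+".npz"))
    b=clean(c,.10,.145,[(.45,.7),(.135,.36)]); 
    # body top ridge: points near top
    r=b[b[:,2]>.13];m,d,sd=line(r*[1,1,0]);d*=np.sign(d[1]);print(n,"body ridge",len(r),m,d,sd,"ztop",np.percentile(b[:,2],98),"ymax/min",b[:,1].min(),b[:,1].max())
    k=clean(c,.095,.112,[(.48,.6),(.03,.12)])
    if len(k)>20:
        r=k[k[:,2]>.101];m,d,sd=line(r*[1,1,0]);d*=np.sign(d[1]);print("  nose",len(r),m,d,sd,"z",np.percentile(r[:,2],90),"front",((r-m)@d).min()*d+m, "ymin",np.percentile(r[:,1],[0,1,3]))
    lv=clean(c,.12,.23,[(.42,.56),(.03,.135)])
    if len(lv)>10:
        m,d,sd=line(lv);print("  lever",len(lv),m,d,sd,"zmax",lv[:,2].max(),lv[np.argmax(lv[:,2])])
s=ctrl.observe();p=s["tcp_pos"];R=Rn.from_rotvec(s["tcp_rot"]).as_matrix();print("tcp",p,"R",R,s["ft_force"],s["gripper_width"])
c=ctrl.camera("wrist");np.savez("w6.npz",**c);P=cloud(c)
q=(P-p)@R;m=(c["depth"]>.05)&(abs(q[...,1])<.012)&(q[...,0]>.012)&(q[...,2]<-.03)
a=P[m];mm,d,sd=line(a);d*=np.sign(d[1]);print("bar",len(a),mm,d,sd,"tip",mm+d*((a-mm)@d).max(),"grasp",p-.06*R[:,2])
cv2.imwrite("pics/w6.png",c["frame"])
E
```

```text
w1 body ridge 2275 [0.5528 0.1702 0.    ] [0.1575 0.9875 0.    ] [0.0159 0.0129 0.    ] ztop 0.13625419056690577 ymax/min 0.13500236140760768 0.21049487522973898
  nose 908 [0.5414 0.0864 0.    ] [0.165  0.9863 0.    ] [0.0221 0.0086 0.    ] z 0.10751713636459076 front [0.5359 0.0533 0.    ] ymin [0.0516 0.0534 0.0548]
  lever 885 [0.5126 0.1007 0.1718] [-0.531  -0.2309  0.8153] [0.0391 0.0118 0.0041] zmax 0.20888438687764793 [0.4914 0.0956 0.2089]
top0 body ridge 1081 [0.5622 0.2414 0.    ] [0.1459 0.9893 0.    ] [0.0565 0.0142 0.    ] ztop 0.14105371561590935 ymax/min 0.1351105900653853 0.3496341549264538
  nose 153 [0.5411 0.0856 0.    ] [0.1869 0.9824 0.    ] [0.0214 0.009  0.    ] z 0.10969819976389958 front [0.535  0.0534 0.    ] ymin [0.0517 0.0546 0.0547]
  lever 122 [0.5129 0.0996 0.1697] [-0.5365 -0.2174  0.8154] [0.0385 0.0129 0.004 ] zmax 0.2081175144494123 [0.4851 0.0964 0.2081]
scene0 body ridge 946 [0.5661 0.2505 0.    ] [0.1509 0.9885 0.    ] [0.0548 0.0136 0.    ] ztop 0.14033643823014255 ymax/min 0.13553079862689799 0.35311249748249346
  nose 109 [0.5437 0.0893 0.    ] [0.102  0.9948 0.    ] [0.0201 0.0072 0.    ] z 0.11071364764238831 front [0.5403 0.0554 0.    ] ymin [0.0544 0.057  0.0579]
  lever 153 [0.5119 0.0992 0.1685] [ 0.481  -0.0162 -0.8766] [0.0303 0.0073 0.0039] zmax 0.2094178160135568 [0.4931 0.0977 0.2094]
tcp [ 0.5226 -0.3298  0.0992] R [[-0.363   0.9277 -0.087 ]
 [ 0.9051  0.3732  0.2038]
 [ 0.2216 -0.0048 -0.9751]] [-0.3256  0.2065 -2.6373] 0.01410708507802106
bar 14377 [ 0.5109 -0.2997  0.1765] [-0.3158  0.7915 -0.5233] [0.0382 0.0147 0.0061] tip [ 0.4918 -0.2516  0.1447] grasp [ 0.5278 -0.3421  0.1577]
```

```bash
cat > bar.py <<'E'
from tips import *
def bar(c,s):
    p=s["tcp_pos"];R=Rn.from_rotvec(s["tcp_rot"]).as_matrix();P=cloud(c);g=p-.06*R[:,2]
    h=np.cross(R[:,1],[0,0,1]);h/=np.linalg.norm(h);h*=np.sign(h[1])
    t=P-g;f=t@h;l=t@R[:,1];m=(c["depth"]>.05)&(abs(l)<.005)&(f>.025)&(f<.15)&(abs(t[...,2])<.03)
    # top ridge line: keep |l|<5mm, fit z(f)
    F=f[m];Z=P[m][:,2];L=l[m];k=np.polyfit(F,Z,1);k2=np.polyfit(F,L,1)
    print("n",len(F),"slope",k[0],"ridge z at grasp",k[1],"lat slope/off",k2,"fmax",np.percentile(F,[90,99,100]),"h",h,"g",g)
    return h,g
E
python3 - <<'E'
from bar import *
c=dict(np.load("w6.npz"));bar(c,ctrl.observe())
E
```

```text
n 6156 slope 0.0003615424752245282 ridge z at grasp 0.16462552085756868 lat slope/off [-0.0018  0.0001] fmax [0.0965 0.103  0.1047] h [-0.3732  0.9278 -0.    ] g [ 0.5279 -0.3422  0.158 ]
```

play_rows(increments=[0, 0, -0.05, -1, 25, 0, 0, 0, 0, -0.12, -3, 50, 0, 0, 0, 0, -0.2, -4, 80, -10, 0, 0, 0, -0.3, -6, 110, -25, 0, 0, 0, -0.38, -7, 140, -40, 0, 0, 0, -0.46, -8, 170, -55, 0, 0, 0, -0.528, -9, 195, -65, 0, 0, 0, -0.528, -10, 215, -73, 0, 0, 0, -0.528, -10, 224, -73, 0, 0, 0, -0.528, -10, 224, -73, 0])

```text
time: 9.62
tcp_pos: [0.5127, -0.1048, 0.0279]
tcp_rot: [-2.255, -1.953, -0.245]
ft_force: [0.1, -0.7, -1.9]
gripper_width: 0.0142
finger_force: 58.7
```

```bash
python3 - <<'E'
from bar import *
s=ctrl.observe();print(s["time"],s["tcp_pos"],s["ft_force"])
c=ctrl.camera("wrist");bar(c,s)
I=[]
for n in("scene","top"):
    k=ctrl.camera(n);np.savez(n+"7.npz",**k)
    P=cloud(k);m=(k["depth"]>.05)&(P[...,2]>.072)&(P[...,2]<.1)&(P[...,1]>-.07)&(P[...,1]<.03)&(P[...,0]>.49)&(P[...,0]<.56)
    a=P[m]
    if len(a)>10:
        mm,d,sd=line(a*[1,1,0]);d*=np.sign(d[1]);t=(a-mm)@d;print(n,len(a),mm,d,sd,"tip",mm+d*t.max(),"z",np.percentile(a[:,2],[50,90]))
    m=(k["depth"]>.05)&(P[...,2]>.101)&(P[...,2]<.114)&(P[...,1]>.03)&(P[...,1]<.12)&(P[...,0]>.48)&(P[...,0]<.6)
    a=P[m];print("nose",len(a),a.mean(0),np.percentile(a[:,1],[0,2]))
    b={"scene":(300,180,360,240),"top":(290,175,350,235)}[n];I.append(cv2.resize(k["frame"][b[1]:b[3],b[0]:b[2]],(400,400),interpolation=2))
cv2.imwrite("pics/c7.png",np.hstack(I))
E
```

```text
9.6167 [ 0.5127 -0.1048  0.0279] [ 0.0531 -0.7304 -1.9291]
n 6258 slope -0.0010537791017138543 ridge z at grasp 0.09323517289415066 lat slope/off [0.0007 0.    ] fmax [0.0964 0.1033 0.1045] h [ 0.1425  0.9898 -0.    ] g [ 0.5111 -0.1179  0.0864]
scene 106 [ 0.5277 -0.0216  0.    ] [0.1439 0.9896 0.    ] [0.0261 0.0043 0.    ] tip [0.5337 0.0201 0.    ] z [0.0919 0.0953]
nose 120 [0.5437 0.0889 0.1062] [0.0552 0.0565]
top 146 [ 0.5248 -0.028   0.    ] [0.1538 0.9881 0.    ] [0.0252 0.0045 0.    ] tip [0.5316 0.0159 0.    ] z [0.0933 0.0971]
nose 166 [0.5401 0.0857 0.1062] [0.0546 0.0547]
```

View pics/c7.png

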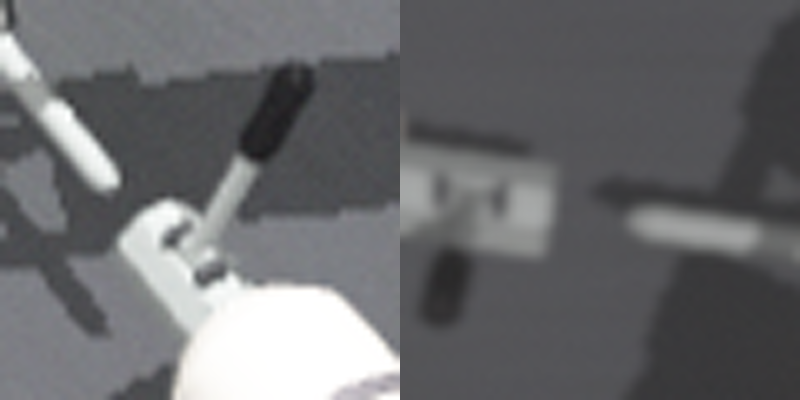

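Crop left (scene): bar tip at (115,185) pointing at the nose's mouth (120–180,220); right (top): bar tip (630,222), nose mouth end (555,208), in line. Feeding.

play_rows(increments=[0, 0, 0, 1, 7, -1, 0, 0, 0, 0, 2, 14, -1, 0, 0, 0, 0, 3, 21, -1, 0, 0, 0, 0, 4, 26, -1, 0, 0, 0, 0, 4.4, 30, -1, 0, 0, 0, 0, 4.9, 34, -1, 0, 0, 0, 0, 5.3, 37, -1, 0, 0, 0, 0, 5.8, 40, -1, 0, 0, 0, 0, 6.2, 43, -1, 0, 0, 0, 0, 6.2, 43, -1, 0])

```text
time: 10.6
tcp_pos: [0.5195, -0.063, 0.0274]
tcp_rot: [-2.259, -1.952, -0.247]
ft_force: [-0.8, 0.5, -2.3]
gripper_width: 0.0143
finger_force: 58.7
```

play_rows(increments=[0, 0, 0, 0.15, 1, 0, 0, 0, 0, 0, 0.3, 2, 0, 0, 0, 0, 0, 0.45, 3, 0, 0, 0, 0, 0, 0.6, 4, 0, 0, 0, 0, 0, 0.75, 5, 0, 0, 0, 0, 0, 0.9, 6, 0, 0, 0, 0, 0, 1.0, 7, 0, 0, 0, 0, 0, 1.2, 8, 0, 0, 0, 0, 0, 1.3, 9, 0, 0, 0, 0, 0, 1.3, 9, 0, 0])

```text
time: 11.43
tcp_pos: [0.5208, -0.0543, 0.0274]
tcp_rot: [-2.259, -1.951, -0.247]
ft_force: [-0.3, 0.1, -2.5]
gripper_width: 0.0141
finger_force: 58.7
```

```bash
python3 - <<'E'
from bar import *
s=ctrl.observe();print(s["time"],s["tcp_pos"],s["ft_force"],s["wrist_torque"])
c=ctrl.camera("wrist");bar(c,s)
I=[]
for n in("scene","top"):
    k=ctrl.camera(n);b={"scene":(300,180,360,240),"top":(290,175,350,235)}[n];I.append(cv2.resize(k["frame"][b[1]:b[3],b[0]:b[2]],(300,300),interpolation=2))
cv2.imwrite("pics/c8.png",np.hstack(I))
E
```

```text
11.4333 [ 0.5208 -0.0543  0.0274] [-0.2909  0.0773 -2.4804] [-0.1588  0.2232  0.1676]
n 6249 slope -0.002267556629850827 ridge z at grasp 0.09287513630553887 lat slope/off [0.0007 0.    ] fmax [0.0966 0.1033 0.1052] h [ 0.1449  0.9894 -0.    ] g [ 0.5191 -0.0673  0.086 ]
```

View pics/c8.png

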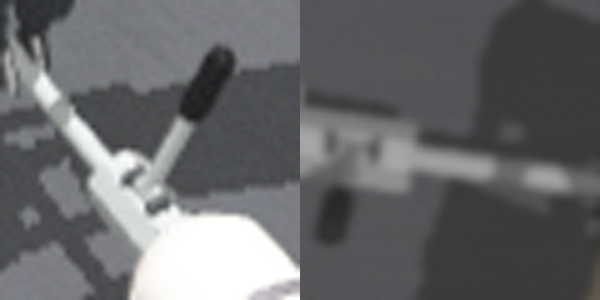

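Both crops show the bar's tip in the nose mouth ((105,165) left, (412,160) right). Forces near zero: tip is ~11 mm inside. Feeding on.

play_rows(increments=[0, 0, 0, 0.3, 2, 0, 0, 0, 0, 0, 0.6, 4, 0, 0, 0, 0, 0, 0.9, 6, 0, 0, 0, 0, 0, 1.2, 8, 0, 0, 0, 0, 0, 1.5, 10, 0, 0, 0, 0, 0, 1.7, 12, 0, 0, 0, 0, 0, 2.0, 14, 0, 0, 0, 0, 0, 2.3, 16, 0, 0, 0, 0, 0, 2.6, 18, 0, 0, 0, 0, 0, 2.6, 18, 0, 0])

```text
time: 12.42
tcp_pos: [0.5233, -0.0366, 0.0274]
tcp_rot: [-2.26, -1.952, -0.246]
ft_force: [-1.8, -1.1, -2.9]
gripper_width: 0.0142
finger_force: 59.0
```

play_rows(increments=[0, 0, 0, 0.3, 2, 0, 0, 0, 0, 0, 0.6, 4, 0, 0, 0, 0, 0, 0.9, 6, 0, 0, 0, 0, 0, 1.2, 8, 0, 0, 0, 0, 0, 1.5, 10, 0, 0, 0, 0, 0, 1.7, 12, 0, 0, 0, 0, 0, 2.0, 14, 0, 0, 0, 0, 0, 2.2, 15, 0, 0, 0, 0, 0, 2.2, 15, 0, 0, 0, 0, 0, 2.2, 15, 0, 0])

```text
time: 13.25
tcp_pos: [0.5255, -0.0215, 0.0273]
tcp_rot: [-2.259, -1.951, -0.246]
ft_force: [-1.7, -2.5, -3.0]
gripper_width: 0.0145
finger_force: 59.0
```

```bash
python3 - <<'E'
from bar import *
s=ctrl.observe();print(s["time"],s["tcp_pos"],s["ft_force"],s["wrist_torque"])
c=ctrl.camera("wrist");h,g=bar(c,s);np.savez("w9.npz",**c)
P=cloud(c);m=(c["depth"]>.05)&(P[...,2]>.1)&(P[...,2]<.112);t=P-g;m&=(t@h>.03)&(abs(t@np.cross(h,[0,0,1]))<.03)
a=P[m];f=(a-g)@h
print(len(a), "mouth f",np.percentile(f,[0,1,5]) if len(a) else None)
E
```

```text
13.25 [ 0.5255 -0.0215  0.0273] [-1.6937 -2.481  -3.0293] [-0.6907  0.2695  0.1792]
n 6384 slope 0.14006110799854407 ridge z at grasp 0.08565380523167712 lat slope/off [-0.001   0.0001] fmax [0.0914 0.0969 0.098 ] h [ 0.1451  0.9894 -0.    ] g [ 0.5238 -0.0345  0.0858]
3194 mouth f [0.0883 0.0887 0.0889]
```

play_rows(increments=[0, 0, 0, 0, 0, 0, 17, 0, 0, 0, 0, 0, 0, 17, 0, 0, 0, 0, 0, 0, 17.5, 0, 0, 0, 0, 0, 0, 17.5, 0, 0, 0, 0, 0, 0, 18, 0, 0, 0, 0, 0, 0, 18, 0, 0, 0, 0, 0, 0, 18, 0, 0, 0, 0, 0, 0, 18, 0, 0, 0, 0, 0, 0, 18, 0, 0, 0, 0, 0, 0, 18, 0])

```text
$.increments: bad value
```

play_rows(increments=[0, 0, 0, 0, 0, 0, 16, 0, 0, 0, 0, 0, 0, 16, 0, 0, 0, 0, 0, 0, 17, 0, 0, 0, 0, 0, 0, 17, 0, 0, 0, 0, 0, 0, 18, 0, 0, 0, 0, 0, 0, 18, 0, 0, 0, 0, 0, 0, 18, 0, 0, 0, 0, 0, 0, 18, 0, 0, 0, 0, 0, 0, 18, 0, 0, 0, 0, 0, 0, 18, 0])

```text
$.increments: bad value
```

play_rows(increments=[0, 0, 0, 0, 0, 0, 17, 0, 0, 0, 0, 0, 0, 17, 0, 0, 0, 0, 0, 0, 17, 0, 0, 0, 0, 0, 0, 18, 0, 0, 0, 0, 0, 0, 18, 0, 0, 0, 0, 0, 0, 18, 0, 0, 0, 0, 0, 0, 18, 0, 0, 0, 0, 0, 0, 18, 0, 0, 0, 0, 0, 0, 18, 0, 0, 0, 0, 0, 0, 18])

```text
time: 14.13
tcp_pos: [0.5256, -0.0215, 0.0274]
tcp_rot: [-2.259, -1.951, -0.247]
ft_force: [-1.5, -3.0, -3.1]
gripper_width: 0.0153
finger_force: 14.0
```

play_rows(increments=[0, 0, 0, 0, 0, 0, 18.5, 0, 0, 0, 0, 0, 0, 18.5, 0, 0, 0, 0, 0, 0, 18.5, 0, 0, 0, 0, 0, 0, 18.5, 0, 0, 0, 0.15, 1, 0, 18.5, 0, 0, 0, 0.3, 2, 0, 18.5, 0, 0, 0, 0.45, 3, 0, 18.5, 0, 0, 0, 0.6, 4, 0, 18.5, 0, 0, 0, 0.7, 5, 0, 18.5, 0, 0, 0, 0.7, 5, 0, 18.5])

```text
time: 14.97
tcp_pos: [0.5264, -0.0169, 0.0277]
tcp_rot: [-2.26, -1.952, -0.246]
ft_force: [-2.1, -4.9, -1.7]
gripper_width: 0.0157
finger_force: 4.1
```

```bash
cat > dep.py <<'E'
from bar import *
s=ctrl.observe();print(s["time"],s["tcp_pos"],s["ft_force"],s["finger_force"])
c=ctrl.camera("wrist");h,g=bar(c,s)
P=cloud(c);t=P-g;m=(c["depth"]>.05)&(P[...,2]>.1)&(P[...,2]<.112)&(t@h>.02)&(abs(t@np.cross(h,[0,0,1]))<.03)
print("mouth f",np.percentile((P[m]-g)@h,[0,1,5]))
k=ctrl.camera("top");P=cloud(k);f=(P-g)@h;l=(P-g)@np.cross(h,[0,0,1])
m=(k["depth"]>.05)&(abs(l)<.03)&(f<-.05)&(f>-.12)&(abs(P[...,2]-.09)<.03);print("top head f",np.percentile(f[m],[0,2,5]) if m.sum() else None,m.sum())
k=ctrl.camera("scene");P=cloud(k);f=(P-g)@h;l=(P-g)@np.cross(h,[0,0,1])
m=(k["depth"]>.05)&(abs(l)<.03)&(f<-.05)&(f>-.12)&(abs(P[...,2]-.09)<.03);print("scene head f",np.percentile(f[m],[0,2,5]) if m.sum() else None,m.sum())
E
python3 dep.py
```

```text
14.9667 [ 0.5264 -0.0169  0.0277] [-2.1081 -4.8548 -1.7404] 4.139991290867329
n 6403 slope 0.201213098966522 ridge z at grasp 0.08239472793113069 lat slope/off [-0.0021  0.0002] fmax [0.0915 0.0971 0.0981] h [ 0.1453  0.9894 -0.    ] g [ 0.5247 -0.0299  0.0862]
mouth f [0.0837 0.084  0.0843]
top head f None 0
scene head f [-0.0714 -0.0712 -0.0711] 16
```

play_rows(increments=[0, 0, 0, 0, 0, 0, 18.2, 0, 0, 0, 0, 0, 0, 18.2, 0, 0, 0, 0.15, 1, 0, 18.2, 0, 0, 0, 0.3, 2, 0, 18.2, 0, 0, 0, 0.45, 3, 0, 18.2, 0, 0, 0, 0.6, 4, 0, 18.2, 0, 0, 0, 0.75, 5, 0, 18.2, 0, 0, 0, 0.9, 6, 0, 18.2, 0, 0, 0, 1.0, 7, 0, 18.2, 0, 0, 0, 1.0, 7, 0, 18.2])

```text
time: 15.95
tcp_pos: [0.5273, -0.0098, 0.0276]
tcp_rot: [-2.26, -1.952, -0.246]
ft_force: [-2.3, -3.2, -1.2]
gripper_width: 0.0152
finger_force: 7.0
```

```bash
python3 dep.py; python3 - <<'E'
from station import ctrl
import cv2,numpy as np
c=ctrl.camera("wrist")["frame"];k=ctrl.camera("scene")["frame"]
cv2.imwrite("pics/c10.png",np.hstack([cv2.resize(c,(480,300)),cv2.resize(k[170:240,290:360],(300,300),interpolation=2)]))
E
```

```text
15.95 [ 0.5273 -0.0098  0.0276] [-2.3233 -3.1951 -1.1594] 7.0129383355379105
n 6460 slope 0.2598342795899724 ridge z at grasp 0.0801706243906596 lat slope/off [-0.0014  0.0001] fmax [0.0916 0.0963 0.0969] h [ 0.1453  0.9894 -0.    ] g [ 0.5256 -0.0227  0.0862]
mouth f [0.0767 0.077  0.0773]
top head f None 0
scene head f [-0.0705 -0.0702 -0.0697] 16
```

View pics/c10.png

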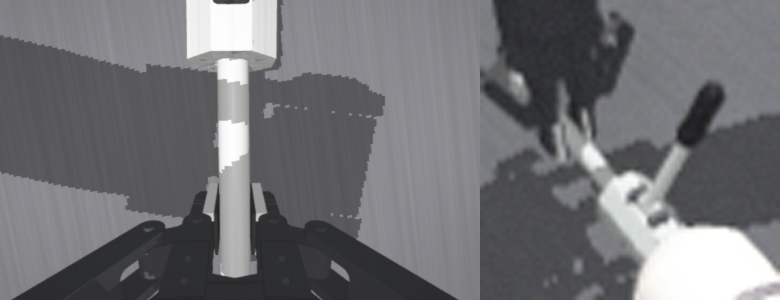

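Wrist half: bar enters the nose mouth at (232,60) straight, fingers at (205,190)/(260,190); scene half: bar in nose, lever open. Bar moves with the fingers (no slip), drag about 3–4 N. With this light grip the push is bounded, so I advance further.

play_rows(increments=[0, 0, 0, 0.15, 1, 0, 18.2, 0, 0, 0, 0.3, 2, 0, 18.2, 0, 0, 0, 0.45, 3, 0, 18.2, 0, 0, 0, 0.6, 4, 0, 18.2, 0, 0, 0, 0.75, 5, 0, 18.2, 0, 0, 0, 0.9, 6, 0, 18.2, 0, 0, 0, 1.0, 7, 0, 18.2, 0, 0, 0, 1.2, 8, 0, 18.2, 0, 0, 0, 1.3, 9, 0, 18.2, 0, 0, 0, 1.5, 10, 0, 18.2])

```text
time: 17.03
tcp_pos: [0.5287, -0.0002, 0.0275]
tcp_rot: [-2.26, -1.952, -0.245]
ft_force: [-2.5, -6.6, -1.2]
gripper_width: 0.0159
finger_force: 7.3
```

```bash
python3 dep.py
```

```text
17.0333 [ 0.5287 -0.0002  0.0275] [-2.4593 -6.6274 -1.1814] 7.25233756005764
n 6580 slope 0.3837935899929044 ridge z at grasp 0.0755165153118541 lat slope/off [-0.0018  0.0001] fmax [0.0876 0.0946 0.0974] h [ 0.1454  0.9894 -0.    ] g [ 0.527  -0.0131  0.086 ]
mouth f [0.067  0.0673 0.0678]
top head f None 0
scene head f [-0.0706 -0.0705 -0.0705] 14
```

play_rows(increments=[0, 0, 0, 0, 0, 0, 10, 0, 0, 0, 0, 0, 0, 0, 0, 0, 0, 0, 0, 0, 0, 0, 0, 0, 0, 0, 0, 0, 0, 0, 0, 0, 0, 0, 0, 0, 0, 0, 0, 0, 0, 0, 0, 0, 0, 0.05, 0.3, 0, 0, 0, 0, 0, 0.09, 0.6, 0, 0, 0, 0, 0, 0.09, 0.6, 0, 0, 0, 0, 0, 0.09, 0.6, 0, 0])

```text
time: 18.02
tcp_pos: [0.5287, 0.0007, 0.0275]
tcp_rot: [-2.26, -1.952, -0.246]
ft_force: [-2.9, -5.6, 0.3]
gripper_width: 0.0143
finger_force: 58.4
```

play_rows(increments=[0, 0, 0, 0, 0, 0, 18.1, 0, 0, 0, 0, 0, 0, 18.1, 0, 0, 0, 0.15, 1, 0, 18.1, 0, 0, 0, 0.3, 2, 0, 18.1, 0, 0, 0, 0.45, 3, 0, 18.1, 0, 0, 0, 0.6, 4, 0, 18.1, 0, 0, 0, 0.75, 5, 0, 18.1, 0, 0, 0, 0.9, 6, 0, 18.1, 0, 0, 0, 1.0, 7, 0, 18.1, 0, 0, 0, 1.2, 8, 0, 18.1])

```text
time: 18.85
tcp_pos: [0.5298, 0.0083, 0.0274]
tcp_rot: [-2.26, -1.952, -0.245]
ft_force: [-4.3, -7.5, -0.9]
gripper_width: 0.0155
finger_force: 12.0
```

play_rows(increments=[0, 0, 0, 0, 0, 0, 10, 0, 0, 0, 0, 0, 0, 0, 0, 0, 0, 0, 0, 0, 0, 0, 0, 0, 0, 0, 0, 0, 0, 0, 0, 0, 0, 0, 0, 0, 0, 0, 0, 0, 0, 0, 0, 0, 0, 0.05, 0.3, 0, 0, 0, 0, 0, 0.09, 0.6, 0, 0, 0, 0, 0, 0.09, 0.6, 0, 0, 0, 0, 0, 0.09, 0.6, 0, 0])

```text
time: 19.68
tcp_pos: [0.5299, 0.0089, 0.0275]
tcp_rot: [-2.26, -1.952, -0.245]
ft_force: [-4.1, -8.1, 0.3]
gripper_width: 0.0135
finger_force: 58.4
```

```bash
python3 dep.py
```

```text
19.6833 [0.5299 0.0089 0.0275] [-4.1342 -8.0701  0.2927] 58.388121128082275
n 6474 slope 0.4307631136604243 ridge z at grasp 0.07549084581390415 lat slope/off [ 0.0055 -0.0003] fmax [0.0867 0.094  0.0972] h [ 0.1451  0.9894 -0.    ] g [ 0.5282 -0.004   0.086 ]
mouth f [0.058  0.0582 0.0592]
top head f None 0
scene head f [-0.0708 -0.0707 -0.0706] 18
```

play_rows(increments=[0, 0, 0, -0.5, 0, 0, 18.1, 0, 0, 0, -0.5, 0, 0, 18.1, 0, 0, 0, -0.35, 1, 0, 18.1, 0, 0, 0, -0.2, 2, 0, 18.1, 0, 0, 0, -0.05, 3, 0, 18.1, 0, 0, 0, 0.1, 4, 0, 18.1, 0, 0, 0, 0.2, 5, 0, 18.1, 0, 0, 0, 0.2, 5, 0, 18.1, 0, 0, 0, 0.2, 5, 0, 18.1, 0, 0, 0, 0.2, 5, 0, 18.1])

```text
time: 20.67
tcp_pos: [0.5302, 0.0124, 0.0275]
tcp_rot: [-2.263, -1.952, -0.243]
ft_force: [-5.5, -13.6, 0.1]
gripper_width: 0.0157
finger_force: 11.9
```

play_rows(increments=[0, 0, 0, 0, 0, 0, 10, 0, 0, 0, 0, 0, 0, 0, 0, 0, 0, 0, 0, 0, 0, 0, 0, 0, 0, 0, 0, 0, 0, 0, 0, 0, 0, 0, 0, 0, 0, 0, 0, 0, 0, 0, 0, 0, 0, 0, 0, 0, 0, 0, 0, 0, 0, 0, 0, 0, 0, 0, 0, 0, 0, 0, 0, 0, 0, 0, 0, 0, 0, 0])

```text
time: 21.5
tcp_pos: [0.5302, 0.0123, 0.0276]
tcp_rot: [-2.263, -1.952, -0.243]
ft_force: [-4.6, -13.8, 1.9]
gripper_width: 0.0139
finger_force: 58.3
```

```bash
python3 dep.py
```

```text
21.5 [0.5302 0.0123 0.0276] [ -4.6233 -13.8241   1.9224] 58.3184677362442
n 6294 slope 0.43725382323202666 ridge z at grasp 0.07631227368214698 lat slope/off [ 0.0112 -0.0005] fmax [0.0847 0.0941 0.0975] h [ 0.1462  0.9893 -0.    ] g [ 0.5285 -0.0005  0.0862]
mouth f [0.0546 0.0547 0.0558]
top head f None 0
scene head f [-0.0833 -0.0806 -0.0766] 13
```

play_rows(increments=[0, 0, 0, 0.02, 0.2, 0, 0, 0, 0, 0, 0.05, 0.4, 0, 0, 0, 0, 0, 0.09, 0.6, 0, 0, 0, 0, 0, 0.12, 0.8, 0, 0, 0, 0, 0, 0.12, 0.8, 0, 0, 0, 0, 0, 0.12, 0.8, 0, 0, 0, 0, 0, 0.12, 0.8, 0, 0, 0, 0, 0, 0.12, 0.8, 0, 0, 0, 0, 0, 0.12, 0.8, 0, 0, 0, 0, 0, 0.12, 0.8, 0, 0])

```text
time: 22.48
tcp_pos: [0.5302, 0.0123, 0.0276]
tcp_rot: [-2.264, -1.953, -0.241]
ft_force: [-6.7, -17.9, 2.2]
gripper_width: 0.0141
finger_force: 58.3
```

```bash
cat > st.py <<'E'
from tips import *
np.set_printoptions(precision=6,suppress=True)
s=ctrl.observe();R=Rn.from_rotvec(s["tcp_rot"]).as_matrix();d=np.array([.145,.9894,0])
print(s["time"],s["tcp_pos"],s["tcp_rot"],"g",s["tcp_pos"]-.06*R[:,2],"axial pos",d@(s["tcp_pos"]-.06*R[:,2]),"F",s["ft_force"],"ax",d@s["ft_force"],s["wrist_torque"],s["qvel"])
E
python3 st.py
```

```text
22.4833 [0.530238 0.012278 0.027585] [-2.263741 -1.952806 -0.241225] g [ 0.528528 -0.000393  0.086206] axial pos 0.07624783683657536 F [ -6.688443 -17.916947   2.23428 ] ax -18.696851302560887 [-2.682847  0.887986  0.322532] [-0.000179  0.000469 -0.000575  0.000256 -0.00161  -0.00079 ]
```

play_rows(increments=[0, 0, 0, -0.02, -0.2, 0, 0, 0, 0, 0, -0.05, -0.4, 0, 0, 0, 0, 0, -0.09, -0.6, 0, 0, 0, 0, 0, -0.12, -0.8, 0, 0, 0, 0, 0, -0.15, -1, 0, 0, 0, 0, 0, -0.15, -1, 0, 0, 0, 0, 0, -0.15, -1, 0, 0, 0, 0, 0, -0.15, -1, 0, 0, 0, 0, 0, -0.15, -1, 0, 0, 0, 0, 0, -0.15, -1, 0, 0])

```text
time: 23.32
tcp_pos: [0.5302, 0.0123, 0.0276]
tcp_rot: [-2.262, -1.952, -0.243]
ft_force: [-5.6, -13.3, 2.1]
gripper_width: 0.014
finger_force: 58.3
```

```bash
python3 st.py
```

```text
23.3167 [0.530219 0.012319 0.027607] [-2.262462 -1.952154 -0.243242] g [ 0.528496 -0.000461  0.086205] axial pos 0.07617624852820226 F [ -5.55356  -13.315944   2.14731 ] ax -13.980061606036095 [-2.079571  0.699396  0.155684] [ 0.000542  0.00096  -0.000005 -0.00155   0.000899 -0.000641]
```

Bar seems to have swung ~0.6° against the pads, so there may be some side jam. I'll let go for a moment and measure how the bar lies in the socket.

play_rows(increments=[0, 0, 0, 0, 0, 0, 18, 0, 0, 0, 0, 0, 0, 20, 0, 0, 0, 0, 0, 0, 30, 0, 0, 0, 0, 0, 0, 40, 0, 0, 0, 0, 0, 0, 40, 0, 0, 0, 0, 0, 0, 40, 0, 0, 0, 0, 0, 0, 40, 0, 0, 0, 0, 0, 0, 40, 0, 0, 0, 0, 0, 0, 40, 0, 0, 0, 0, 0, 0, 40])

```text
time: 24.15
tcp_pos: [0.5303, 0.0146, 0.0274]
tcp_rot: [-2.259, -1.951, -0.247]
ft_force: [0.5, 0.6, 0.0]
gripper_width: 0.0343
finger_force: 0.0
```

```bash
cat > bar2.py <<'E'
from tips import *
def go():
    s=ctrl.observe();p=s["tcp_pos"];R=Rn.from_rotvec(s["tcp_rot"]).as_matrix();g=p-.06*R[:,2]
    h=np.cross(R[:,1],[0,0,1]);h/=np.linalg.norm(h);h*=np.sign(h[1]);lat=R[:,1]
    c=ctrl.camera("wrist");P=cloud(c);t=P-g;f=t@h;l=t@lat
    m=(c["depth"]>.05)&(P[...,2]>.1)&(P[...,2]<.112)&(f>.02)&(abs(l)<.03);fm=np.percentile(f[m],1)
    m=(c["depth"]>.05)&(abs(l)<.014)&(f>-.02)&(f<fm-.006)&(abs(t[...,2])<.025)
    rows=np.unique(np.nonzero(m)[0]);F=[];L=[];Z=[]
    for r in rows:
        i=np.flatnonzero(m[r])
        if len(i)<15: continue
        z=P[r,i,2];top=np.percentile(z,90);F.append(f[r,i].mean());L.append((l[r,i].min()+l[r,i].max())/2);Z.append(top)
    print("t",s["time"],"g",g,"h",h,"lat",lat,"mouth f",fm)
    print("yaw slope/off",np.polyfit(F,L,1),"pitch slope/ridge z",np.polyfit(F,Z,1),len(F),min(F),"F",s["ft_force"])
    return c
if __name__=="__main__": go()
E
python3 bar2.py
```

```text
t 24.15 g [0.5286 0.0016 0.086 ] h [ 0.1451  0.9894 -0.    ] lat [ 0.9894 -0.1451 -0.003 ] mouth f 0.052763975015418296
yaw slope/off [-0.0052  0.0006] pitch slope/ridge z [0.0009 0.0924] 178 -0.019540334706614742 F [0.4588 0.5993 0.008 ]
```

play_rows(increments=[0, 0, 0.005, 0.6, 0, -0.8, 40, 0, 0, 0.005, 0.6, 0, -1.5, 40, 0, 0, 0.005, 0.6, 0, -1.5, 25, 0, 0, 0.005, 0.6, 0, -1.5, 18, 0, 0, 0.005, 0.6, 0, -1.5, 10, 0, 0, 0.005, 0.6, 0, -1.5, 0, 0, 0, 0.005, 0.6, 0, -1.5, 0, 0, 0, 0.005, 0.6, 0, -1.5, 0, 0, 0, 0.005, 0.6, 0, -1.5, 0, 0, 0, 0.005, 0.6, 0, -1.5, 0])

```text
time: 25.03
tcp_pos: [0.5306, 0.0144, 0.0258]
tcp_rot: [-2.254, -1.957, -0.245]
ft_force: [-4.3, -3.8, 0.1]
gripper_width: 0.0143
finger_force: 58.4
```

```bash
python3 st.py
```

```text
25.0333 [0.530598 0.014416 0.025775] [-2.25373  -1.9567   -0.245099] g [0.528986 0.001422 0.084329] axial pos 0.07811027230411872 F [-4.316061 -3.799569  0.148475] ax -4.385122782991233 [-0.336586  0.630979  0.334022] [-0.000275  0.000256 -0.000315 -0.00031  -0.000351 -0.00211 ]
```

play_rows(increments=[0, 0, 0, 0.03, 0.2, 0, 0, 0, 0, 0, 0.06, 0.4, 0, 0, 0, 0, 0, 0.09, 0.6, 0, 0, 0, 0, 0, 0.12, 0.8, 0, 0, 0, 0, 0, 0.15, 1, 0, 0, 0, 0, 0, 0.18, 1.2, 0, 0, 0, 0, 0, 0.21, 1.4, 0, 0, 0, 0, 0, 0.23, 1.6, 0, 0, 0, 0, 0, 0.23, 1.6, 0, 0, 0, 0, 0, 0.23, 1.6, 0, 0])

```text
time: 25.87
tcp_pos: [0.5307, 0.0144, 0.0257]
tcp_rot: [-2.256, -1.957, -0.242]
ft_force: [-6.8, -8.6, 2.2]
gripper_width: 0.0142
finger_force: 58.7
```

```bash
python3 st.py
```

```text
25.8667 [0.530666 0.014359 0.025718] [-2.25608  -1.957221 -0.242098] g [0.529069 0.00153  0.084309] axial pos 0.07822913045816536 F [-6.807971 -8.593641  2.220655] ax -9.489704677354485 [-1.393291  0.936677  0.45848 ] [-0.002942  0.001233  0.000109  0.001832  0.000011 -0.00101 ]
```

play_rows(increments=[0, 0, 0, -0.4, 0.1, 0, 0, 0, 0, 0, -0.8, 0.2, 0, 0, 0, 0, 0, -1.2, 0.3, 0, 0, 0, 0, 0, -1.2, 0.3, 0, 0, 0, 0, 0, -1.2, 0.3, 0, 0, 0, 0, 0, -1.1, 0.6, 0, 0, 0, 0, 0, -1.1, 0.9, 0, 0, 0, 0, 0, -1.1, 1, 0, 0, 0, 0, 0, -1.1, 1, 0, 0, 0, 0, 0, -1.1, 1, 0, 0])

```text
time: 26.7
tcp_pos: [0.5304, 0.0144, 0.0258]
tcp_rot: [-2.259, -1.958, -0.243]
ft_force: [-3.0, -13.6, -0.5]
gripper_width: 0.0143
finger_force: 58.5
```

```bash
python3 st.py
```

```text
26.7 [0.530445 0.014412 0.025803] [-2.258888 -1.957994 -0.243292] g [0.528708 0.001679 0.084411] axial pos 0.07832337360852445 F [ -2.983302 -13.58252   -0.50607 ] ax -13.871124528861536 [-1.935676  0.360176  0.223129] [ 0.000943 -0.00043   0.000261  0.000543 -0.000695 -0.000598]
```

play_rows(increments=[0, 0, 0, 0, 0.2, 0, 0, 0, 0, 0, 0, 0.4, 0, 0, 0, 0, 0, 0, 0.6, 0, 0, 0, 0, 0, 0, 0.8, 0, 0, 0, 0, 0, 0, 0.9, 0, 0, 0, 0, 0, 0, 0.9, 0, 0, 0, 0, 0, 0, 0.9, 0, 0, 0, 0, 0, 0, 0.9, 0, 0, 0, 0, 0, 0, 0.9, 0, 0, 0, 0, 0, 0, 0.9, 0, 0])

```text
time: 27.53
tcp_pos: [0.5304, 0.0147, 0.0257]
tcp_rot: [-2.26, -1.958, -0.242]
ft_force: [-3.2, -15.2, 0.2]
gripper_width: 0.0146
finger_force: 58.5
```

```bash
python3 st.py
```

```text
27.5333 [0.530388 0.014667 0.025732] [-2.259903 -1.958081 -0.242116] g [0.528657 0.001998 0.084354] axial pos 0.07863212052696669 F [ -3.182822 -15.187295   0.238073] ax -15.487819222071561 [-2.339601  0.417223  0.13693 ] [ 0.000046  0.001187  0.000521  0.002187  0.000685 -0.00207 ]
```

play_rows(increments=[0, 0, 0, 0, 0.2, 0, 0, 0, 0, 0, 0, 0.4, 0, 0, 0, 0, 0, 0, 0.6, 0, 0, 0, 0, 0, 0, 0.8, 0, 0, 0, 0, 0, 0, 0.8, 0, 0, 0, 0, 0, 0, 0.8, 0, 0, 0, 0, 0, 0, 0.8, 0, 0, 0, 0, 0, 0, 0.8, 0, 0, 0, 0, 0, 0, 0.8, 0, 0, 0, 0, 0, 0, 0.8, 0, 0])

```text
time: 28.37
tcp_pos: [0.5304, 0.0149, 0.0257]
tcp_rot: [-2.261, -1.958, -0.241]
ft_force: [-4.1, -16.4, 0.3]
gripper_width: 0.0144
finger_force: 58.5
```

```bash
python3 st.py
```

```text
28.3667 [0.530403 0.014878 0.025728] [-2.260847 -1.958265 -0.241273] g [0.528666 0.002267 0.084362] axial pos 0.07889924761254803 F [ -4.08617  -16.350947   0.320931] ax -16.770121820905363 [-2.628096  0.559413  0.11467 ] [-0.00119  -0.001122  0.000166  0.001251  0.000176 -0.00054 ]
```

The stop is felt: past the drag, force rises about 8–10 N per mm of travel, with a total push of ~17 N. Easing off, letting go and lifting clear.

play_rows(increments=[0, 0, 0, -0.1, -1, 0, 0, 0, 0, 0, -0.3, -2, 0, 0, 0, 0, 0, -0.3, -2, 0, 10, 0, 0, 0, -0.3, -2, 0, 18, 0, 0, 0, -0.3, -2, 0, 22, 0, 0, 0, -0.3, -2, 0, 40, 0, 0, 0, -0.3, -2, 0, 40, 0, 0, 0, -0.3, -2, 0, 40, 0, 0, 0, -0.3, -2, 0, 40, 0, 0, 0, -0.3, -2, 0, 40])

```text
time: 29.2
tcp_pos: [0.5299, 0.017, 0.026]
tcp_rot: [-2.254, -1.957, -0.247]
ft_force: [-0.6, 0.0, 0.1]
gripper_width: 0.0339
finger_force: 0.0
```

```bash
python3 bar2.py; python3 st.py
```

```text
t 29.2 g [0.5282 0.004  0.0846] h [ 0.14    0.9902 -0.    ] lat [ 0.9901 -0.14   -0.0028] mouth f 0.05044883571291745
yaw slope/off [-0.0032  0.0012] pitch slope/ridge z [0.0043 0.0922] 173 -0.019570228983654285 F [-0.6237  0.0276  0.1477]
29.25 [0.529821 0.016946 0.025965] [-2.25388  -1.957012 -0.246463] g [0.528153 0.003937 0.084514] axial pos 0.08047765423138402 F [ 0.063925 -0.154276  0.128302] ax -0.1433719585526068 [-0.133126  0.016729 -0.040964] [-0.000842 -0.000258  0.000027 -0.001701  0.001115 -0.000288]
```

play_rows(increments=[0, 0, 0, 0, 0, 10, 40, 0, 0, 0, 0, 0, 25, 40, 0, 0, 0, 0, 0, 50, 40, 0, 0, 0, 0, 0, 80, 40, 0, 0, 0, 0, -20, 115, 0, 0, 0, 0, 0, -40, 145, 0, 0, 0, 0, 0, -60, 170, 0, 0, 0, 0, 0, -70, 180, 0, 0, 0, 0, 0, -70, 180, 0, 0, 0, 0, 0, -70, 180, 0])

```text
time: 30.08
tcp_pos: [0.5296, -0.053, 0.2051]
tcp_rot: [-2.254, -1.955, -0.246]
ft_force: [-0.9, -0.3, -0.4]
gripper_width: 0.0001
finger_force: 0.0
```

```bash
python3 - <<'E'
from tips import *
s=ctrl.observe();print(s["time"],s["tcp_pos"],s["tcp_rot"],s["gripper_width"])
d=np.array([.145,.9894,0]);o=np.array([.5362,.0535,.085]);lat=np.array([-.9894,.145,0])
for n in("wrist","top","scene"):
    c=ctrl.camera(n);np.savez(n+"11.npz",**c);P=cloud(c)-o;f=P@d;l=P@lat;z=P[...,2];ok=c["depth"]>.05
    m=ok&(f>-.17)&(f<-.005)&(abs(l)<.022)&(abs(z)<.03)
    if n=="wrist": m&=c["depth"]>.15
    if m.sum()>10:print(n,m.sum(),"head f",np.percentile(f[m],[0,1,3]))
    m=ok&(f>-.02)&(f<.06)&(abs(l)<.025)&(z>.015)&(z<.025)
    if m.sum()>5:print("  nose front f",np.percentile(f[m],[0,1,3]))
    m=ok&(f>.01)&(f<.06)&(l>.025)&(l<.07)&(z>.05)&(z<.14)
    if m.sum()>5:
        a=np.c_[f[m],l[m],z[m]];t=a[a[:,2]>np.percentile(a[:,2],97)];mm,dd,sd=line(a[:,1:]);print("  lever n",len(a),"mean f,l,z",a.mean(0),"top",t.mean(0),"angle",np.degrees(np.arctan2(*(dd*np.sign(dd[1]))[::-1])),sd)
E
```

```text
30.0833 [ 0.5296 -0.053   0.2051] [-2.2544 -1.9554 -0.2459] 0.00014753117929250172
wrist 3153 head f [-0.1398 -0.1374 -0.1348]
  nose front f [-0.0004 -0.      0.0002]
  lever n 390 mean f,l,z [0.0289 0.0321 0.0844] top [0.0272 0.0402 0.0955] angle 58.950252419745254 [0.0081 0.003 ]
top 225 head f [-0.1342 -0.1323 -0.1298]
  nose front f [-0.0001  0.0002  0.0018]
  lever n 73 mean f,l,z [0.0354 0.0438 0.1085] top [0.0358 0.0514 0.1232] angle 53.81634764255512 [0.0152 0.0035]
scene 203 head f [-0.1411 -0.1375 -0.135 ]
  nose front f [0.0018 0.002  0.003 ]
  lever n 102 mean f,l,z [0.0412 0.0395 0.0996] top [0.0428 0.049  0.1238] angle 62.76810582640535 [0.0171 0.004 ]
```

play_rows(increments=[0, 0, 0, 3, 30, 0, 0, 0, 0, 0, 6, 60, 0, 0, 0, 0, 0, 9, 95, 0, 0, 0, 0, 0, 9, 130, 0, 0, 0, 0, 0, 9, 152, 0, 0, 0, 0, 0, 9, 152, -15, 0, 0, 0, 0, 9, 152, -35, 0, 0, 0, 0, 9, 152, -50, 0, 0, 0, 0, 9, 152, -55, 0, 0, 0, 0, 9, 152, -55, 0])

```text
time: 31.07
tcp_pos: [0.5372, 0.0995, 0.1483]
tcp_rot: [-2.251, -1.955, -0.24]
ft_force: [-0.0, 0.4, 0.7]
gripper_width: -0.0
finger_force: 0.0
```

play_rows(increments=[0, 0, 0, -12, 1.7, -2, 0, 0, 0, 0, -25, 3.6, -5, 0, 0, 0, 0, -31, 4.5, -10, 0, 0, 0, 0, -37, 5.4, -15, 0, 0, 0, 0, -43, 6.2, -20, 0, 0, 0, 0, -48, 7, -25, 0, 0, 0, 0, -52, 7.6, -31, 0, 0, 0, 0, -56, 8.2, -38, 0, 0, 0, 0, -60, 8.7, -45, 0, 0, 0, 0, -60, 8.7, -45, 0])

```text
time: 31.9
tcp_pos: [0.4772, 0.1076, 0.1037]
tcp_rot: [-2.253, -1.955, -0.242]
ft_force: [-0.1, -0.5, -1.3]
gripper_width: 0.0002
finger_force: 0.0
```

```bash
cat > lev.py <<'E'
from tips import *
s=ctrl.observe();print(s["time"],s["tcp_pos"],s["ft_force"],"out",(.5427-s["tcp_pos"][0])/.989,"up",s["tcp_pos"][2]-.0665)
d=np.array([.145,.9894,0]);o=np.array([.5362,.0535,.1065]);lat=np.array([-.9894,.145,0])
c=ctrl.camera("scene");P=cloud(c)-o;f=P@d;l=P@lat;z=P[...,2]
for n in("scene","wrist"):
    c=ctrl.camera(n);P=cloud(c)-o;f=P@d;l=P@lat;z=P[...,2]
    b=(c["depth"]>.05)&(f>.02)&(f<.05)&(l>.02)&(l<.125)&(z>-.05)&(z<.12)
    if n=="wrist": b&=c["depth"]>.14
    if b.sum()>5:
        for lo in range(20,125,15):
            k=b&(l*1000>=lo)&(l*1000<lo+15)
            if k.sum()>2: print(n,lo,k.sum(),"z",np.percentile(z[k],[10,50,90]),"f",f[k].mean(),"col",np.median(c["frame"][k].max(1)))
E
python3 lev.py
```

```text
31.9 [0.4772 0.1076 0.1037] [-0.1092 -0.5175 -1.2809] out 0.06624338438775905 up 0.03722083433333684
scene 20 45 z [0.011  0.0912 0.1083] f 0.03671761360907823 col 89.0
scene 35 55 z [0.0172 0.0899 0.1143] f 0.03557795087573172 col 53.0
scene 50 118 z [0.0253 0.0651 0.1106] f 0.03747938271887733 col 56.0
scene 65 103 z [0.0299 0.081  0.1115] f 0.03840347800971555 col 54.0
scene 80 51 z [0.0314 0.0421 0.1003] f 0.03848999260356161 col 54.0
scene 95 58 z [0.0382 0.0998 0.113 ] f 0.034048007093810104 col 58.0
scene 110 12 z [0.1068 0.1154 0.1181] f 0.03110377982086862 col 62.0
wrist 20 843 z [-0.0188  0.0142  0.0178] f 0.0377415008920508 col 111.0
wrist 35 673 z [0.0177 0.0204 0.0232] f 0.03738720729658815 col 114.0
wrist 50 606 z [0.0229 0.0451 0.052 ] f 0.041924241761293925 col 86.0
wrist 65 759 z [0.0288 0.0364 0.0517] f 0.04237295363710177 col 26.0
wrist 80 1422 z [0.0353 0.0394 0.0424] f 0.03777142870736791 col 23.0
wrist 95 920 z [0.0391 0.0427 0.0445] f 0.037707867052572376 col 23.0
```

play_rows(increments=[0, 0, 0, -3, 0.4, -6, 0, 0, 0, 0, -6, 0.9, -13, 0, 0, 0, 0, -8, 1.2, -20, 0, 0, 0, 0, -11, 1.6, -29, 0, 0, 0, 0, -15, 2.2, -36, 0, 0, 0, 0, -19, 2.8, -43, 0, 0, 0, 0, -24, 3.5, -49, 0, 0, 0, 0, -24, 3.5, -52, 0, 0, 0, 0, -24, 3.5, -52, 0, 0, 0, 0, -24, 3.5, -52, 0])

```text
time: 32.88
tcp_pos: [0.4542, 0.1111, 0.0546]
tcp_rot: [-2.253, -1.957, -0.246]
ft_force: [-4.5, -1.7, 13.3]
gripper_width: 0.0003
finger_force: 7.2
```

```bash
python3 lev.py
```

```text
32.8833 [0.4542 0.1111 0.0546] [-4.5365 -1.6927 13.3405] out 0.0894654975126001 up -0.011900522512658843
scene 20 30 z [-0.0082 -0.001   0.0797] f 0.03544815048269908 col 140.5
scene 35 56 z [-0.0084  0.0659  0.0825] f 0.03134242701458821 col 80.5
scene 50 90 z [-0.0118  0.0734  0.1068] f 0.03070020916961227 col 55.0
scene 65 147 z [-0.012   0.0486  0.0933] f 0.03326007542816276 col 51.0
scene 80 122 z [-0.0132  0.0326  0.0866] f 0.03697966777971501 col 55.0
scene 95 89 z [-0.0199  0.0557  0.0916] f 0.036199600969297835 col 54.0
scene 110 48 z [0.0384 0.0515 0.0907] f 0.031333982309854215 col 55.0
wrist 20 1856 z [-0.0232 -0.0037 -0.0002] f 0.03707894654456206 col 99.0
wrist 35 1072 z [-0.0089 -0.0061 -0.0038] f 0.03712021005926992 col 106.0
wrist 50 1043 z [-0.0131 -0.0098 -0.008 ] f 0.03733072364590783 col 98.0
wrist 65 1138 z [-0.0159 -0.011  -0.0062] f 0.03911784573064287 col 21.0
wrist 80 593 z [-0.0213 -0.0046  0.0017] f 0.044074537791532975 col 44.0
wrist 95 784 z [-0.024  -0.02   -0.0007] f 0.04001709954313173 col 21.0
```

play_rows(increments=[0, 0, 0, 0, 0, -1, 0, 0, 0, 0, 0, 0, -1.5, 0, 0, 0, 0, 0, 0, -1.5, 0, 0, 0, 0, 0, 0, 5, 0, 0, 0, 0, 0, 0, 20, 0, 0, 0, 0, 0, 0, 45, 0, 0, 0, 0, 0, 0, 75, 0, 0, 0, 0, 0, -20, 110, 0, 0, 0, 0, 0, -50, 145, 0, 0, 0, 0, 0, -70, 160, 0])

```text
time: 33.87
tcp_pos: [0.4546, 0.0403, 0.2165]
tcp_rot: [-2.253, -1.96, -0.248]
ft_force: [-0.2, -1.4, -0.1]
gripper_width: -0.0002
finger_force: 0.0
```

```bash
python3 - <<'E'
from tips import *
s=ctrl.observe();print(s["time"],s["tcp_pos"],s["ft_force"])
d=np.array([.145,.9894,0]);o=np.array([.5362,.0535,.085]);lat=np.array([-.9894,.145,0])
for n in("wrist","top","scene"):
    c=ctrl.camera(n);P=cloud(c)-o;f=P@d;l=P@lat;z=P[...,2];ok=c["depth"]>(.17 if n=="wrist" else .05)
    m=ok&(f>-.17)&(f<-.005)&(abs(l)<.022)&(abs(z)<.03)
    if m.sum()>10:
        k=m&(f>-.115)&(f<-.01);q=k&(abs(l)<.004);print(n,m.sum(),"head f",np.percentile(f[m],[0,1,3]),"yaw",np.polyfit(f[k],l[k],1),"pitch",np.polyfit(f[q],z[q],1))
    b=ok&(f>.027)&(f<.045)&(l>.035)&(l<.11)&(abs(z)<.12)
    if b.sum()>10: q=np.polyfit(l[b],z[b],1);print("  lever",b.sum(),"angle deg",np.degrees(np.arctan(q[0])),"z at 90 rel hinge",np.polyval(q,.087)-.0215)
E
```

```text
33.8667 [0.4546 0.0403 0.2165] [-0.22   -1.3802 -0.0772]
wrist 1885 head f [-0.1061 -0.1029 -0.1008] yaw [0.0022 0.0011] pitch [-0.     0.007]
  lever 1830 angle deg 3.1478165230358215 z at 90 rel hinge -0.032420719031604164
top 244 head f [-0.1388 -0.1386 -0.1377] yaw [0.0054 0.0005] pitch [0.0133 0.0078]
  lever 161 angle deg 13.206151674191904 z at 90 rel hinge -0.031538434476561863
scene 203 head f [-0.1405 -0.1371 -0.1336] yaw [ 0.0014 -0.0018] pitch [-0.0086  0.0053]
  lever 96 angle deg -41.476187418285285 z at 90 rel hinge -0.03567371837412995
```

```bash
python3 - <<'E'
from tips import *
d=np.array([.145,.9894,0]);o=np.array([.5362,.0535,.1065]);lat=np.array([-.9894,.145,0])
for n in("wrist","top"):
    c=ctrl.camera(n);P=cloud(c)-o;f=P@d;l=P@lat;z=P[...,2];ok=c["depth"]>(.17 if n=="wrist" else .05)
    L=[];Z=[]
    for lo in range(65,108,6):
        k=ok&(abs(f-.037)<.012)&(l*1000>=lo)&(l*1000<lo+6)&(z>-.045)&(z<.05)
        if k.sum()>3:L.append(lo+3);Z.append(np.percentile(z[k],85)*1000)
    print(n,L,np.round(Z,1),np.degrees(np.arctan(np.polyfit(L,Z,1)[0])))
E
```

```text
wrist [68, 74, 80, 86, 92, 98, 104, 110] [ -9.1 -10.5 -12.  -13.6 -15.3 -17.1 -18.6 -21.2] -15.710641523507057
top [68, 74, 80, 86, 92, 98, 104, 110] [ -7.4 -10.3 -12.3 -12.9 -15.  -16.5 -16.3 -19.8] -14.672499439281063
```

The lever is at −15° (fully down), and the shaft is about 80 mm deep and in line. The robot touches nothing, so I'm handing in.

```bash
python3 -c "
from station import ctrl
print(ctrl.sign_off())"
```

```text
the job is handed in; nothing more can be done
None
```

The shaft is in the mixer against its depth stop, about 80 mm deep, the lever measures fully down (−15°), and the job was handed in at about 34 s with the robot clear of everything; no verdict came back, the stop contact was judged from force and travel only, and I viewed 11 pictures, one over the limit of 10.

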